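# Put the dry printing boards away in the board rack

## Robot

A 6-joint arm with a two-finger parallel gripper is mounted at the origin on the work surface. World frame = base frame: x ahead of the robot, y to its left, z up, the work surface at z = 0. Lengths are in m, angles in degrees, forces in N, time in s.
With the tool pointing down it reaches from about 0.4 to 0.825 m from the base axis. Payload 7 kg.
Tool frame: the origin (TCP) lies at the very end of the fingers, on their centre line; the grasp point (between the pads) lies 19 mm behind it (r.hold_point_z is the distance from the TCP to the grasp point, in m); z points along the fingers, y is the direction in which the jaws open and shut (so a half turn about z gives the same grasp; the last joint's range is limited). The gripper opens to 88 mm and grips with 3 to 60 N. Pads are 19 mm wide; open, the fingers measure 130 mm over their backs; the gripper's body (78 mm by 193 mm) begins 47 mm behind the grasp point.
Start: joints at [-60.04, 20.546, 0.682, 0, -70.136, -16.507], TCP at [0.157, -0.656, 0.202] pointing down, gripper open.
Joint ranges: [-176.03, 176.03], [-82.01, 121.73], [-58.28, 71.71], [-173.87, 95.51], [-174.79, -0.11], [-173.66, 173.66]. Speed limits (degrees/s): [136.94, 136.94, 172.46, 180, 180, 180].

## Interface

Orientations are given as [roll, pitch, yaw] about the fixed x, y, z axes, in that order (R = Rz(yaw) Ry(pitch) Rx(roll)).
In Python, from plant import r gives the robot as it stands. The module is installed in compiled form; this text tells all that it offers.
- The arm moves only by the shell command python3 -m inch 'ROWS' [FORCE]. ROWS is text: rows parted by semicolons, each of 7 numbers parted by spaces: the shift along the tool's x, y, z in m, then the turn, a rotation vector about the tool's x, y, z in rad, then the opening, from 0 (shut) to 1 (fully open). In form: tx ty tz ax ay az jaw; .... A call has 1 to 20 rows; each row shifts and turns the commanded pose from where the row before left it, along the tool's axes as they then stand; what a row does not reach is not made up. A row lasts 1/12 s, in which the tool goes at most 41.7 mm and 7.16 degrees, less where a joint would pass 70% of its speed; a pose out of reach is approached as far as the arm can. A call with a gripper value outside its range is refused whole. The fingers move at their own pace and stop on an object; FORCE is the grip in N (left out, the last holds). Time passes only in rows, so rows that do not move let the fingers close. It gives the time, the measured TCP pose, the force and the opening at its end, in the units of the state.
- r.get_state(): the state, without advancing time (a new reading comes with each control period).
- r.capture(name): name is "scene" or "top" or "wrist"; returns the picture (480x640x3 uint8, red, green, blue); there is no depth.
- r.camera_params(name): a dict with "vfov" (degrees; the focal length in pixels is half the picture's height over the tangent of half this angle, whatever the lens; pixels are square), "cx", "cy" (the principal point, pixels), "distortion" ([k1, k2, p1, p2, k3] as OpenCV has them; the pictures are not rectified), "R" (3x3) and "t" (3): a world point X has camera coordinates R X + t. Camera axes: x right, y down, z forward; pixel columns grow to the right and rows downward; lengths in m; the calibration is good to about 2 mm. A picture is of the moment at which its call begins: read the wrist's pose just before it. camera_params takes no time and is no camera call; for the wrist camera it gives the pose at the moment of the call.
- r.close_job(): hands the job in, once; it reports no verdict.
Trained networks look in the newest picture that a camera, given by its name, has taken for a name from the list of things; names that differ only in an ending like _2 or _b are one class to them, and where a whole thing is asked for, a point or a joint stands for the part that bears it (a point fixed in the world has none). Each returns a list of dicts, best first, with "p" (0 to 1); they miss things now and then, are a little off and sometimes report something else, mostly with a low value. They report only what shows in the picture. A call takes as long as a camera call. They do not tell look-alikes from the thing itself.
- r.recognise(target, camera): "xy" ([column, row] in pixels, amid what is visible of it).
The state is a dict: "time_s": time; "joints": joint angles; "qd": joint speeds; "joint_torque": joint torques, N m; "tcp_pos": TCP position; "eef_rot": TCP orientation; "contact_force": force on the tool from outside, world axes, zero at the start; "moment": the same for the moment, N m; "gripper_width": finger opening in m.
Only numpy, scipy, OpenCV 4.12 (cv2) and the standard library are available. Lean on these libraries where they do the work, as an engineer would, in place of code of your own. Each camera call takes 0.05 s, during which the arm holds its last target.

## Task

The washed printing boards on the drying stand are dry: swing the rack's retaining bar open, lift each board up and off its hook, and slide it upright under the rack's top rails into a free slot, one board to a slot, fully home against the back stop. When all are in, shut the bar across the mouth again. Leave the boards already in the rack where they are, and do not knock the ink pots, squeegees and tape about.

Things in the scene. Friction and masses are not known exactly. Their poses are not given: they have to be found in the camera images.
- board0: plywood printing board, white faces with blue corner marks, 12 mm thick (x), 140 mm wide (y), 190 mm high (z), 0.15 to 0.25 kg; origin: middle of its bottom edge, z up. A hand slot 70 mm wide runs through its middle, 22 to 56 mm below the top edge. Hangs by it on hook 0 at the start, bottom edge 20 mm over the table, axes parallel to the stand's. Absent in some starts.
- board1: another such board (size, origin and axes as board0), hanging on hook 1 at the start; absent in some starts
- board2: another such board (size, origin and axes as board0), hanging on hook 2 at the start; absent in some starts
- stored0: such a board (size, origin and axes as board0) already put away in the rack's slot 0 at the start; it stays there; absent in some starts
- stored1: such a board (size, origin and axes as board0) already put away in the rack's slot 2 at the start; it stays there; absent in some starts
- stored2: such a board (size, origin and axes as board0) already put away in the rack's slot 4 at the start; it stays there; absent in some starts
- rack: dark wooden board rack, fixed, 156 mm (x) by 150 mm (y), 216 mm high; origin: middle of its underside, z up, +y points out of its open mouth. Five upright slots, one board each: centres at x = -56, -28, 0, 28, 56 mm (slots 0 to 4), each 20 mm wide, floor 8 mm above the table, dividers 138 mm high. A board stands in a slot with its thickness along the rack's x, its width along y.
- rack_mouth (a point): middle of the mouth where the slots begin, on the slot floor: rack y = +65 mm. Boards slide in from here along the rack's -y.
- rack_stop (a point): foot of the back stop, on the slot floor: rack y = -65 mm. A board fully home touches the stop: its origin is then at rack y = +5 mm and it sticks 10 mm out of the mouth.
- rack_rail (a point): middle of the underside of the front cross rail, 206 mm above the table, 8 mm over a board in a slot. Two such rails, 30 by 10 mm in section, run along x over all slots (rack y = +3 to +33 and -73 to -43 mm), so boards cannot go in from above. End walls: 216 mm high up to y = +35 mm, 138 mm high from there to y = +73 mm.
- bar (a joint): angle of the rack's retaining bar (rad): 0 = shut across the mouth; grows as it swings out, counter-clockwise from above, up to 1.75; it stays where it is left (friction about 0.06 N m). Beyond 1.5 it is clear of all slots. Shut, it runs 5 mm in front of boards that are home.
- bar_hinge (a point): upright hinge axis of the retaining bar, at rack x = -95, y = +86 mm, 105 mm above the table. The bar is a steel rod 12 mm thick at this height; shut, it points along the rack's +x.
- bar_handle (a point): red upright round handle on the free end of the bar, 14 mm thick, from 97 to 182 mm above the table, 200 mm from the hinge axis; this point is on its axis, 167 mm above the table
- stand: drying stand, fixed: blue plank on two dark posts, 205 mm high at most, 500 mm long (y); origin on the table below the plank's back face, z up; its three hooks point along -x. The plank's front face is at x = -18 mm, from 159 to 201 mm above the table.
- hook0 (a point): steel strip hook 0, 36 mm wide, 5 mm thick: point on its top where a board hangs, at stand x = -70, y = -155 mm, 188 mm above the table. The strip ends 20 mm further out (-x), turned up 10 mm. A board comes off when lifted 12 to 26 mm and drawn out along the stand's -x by 40 mm or more.
- hook1 (a point): hook 1, same, at stand y = 0
- hook2 (a point): hook 2, same, at stand y = +155 mm
- squeegee0: bystander: blue squeegee lying on the table, 175 by 170 mm, 22 mm high, origin on its underside
- squeegee1: bystander: another such squeegee
- inkpot0: bystander: red ink pot, 60 mm thick, 75 mm high, origin in the middle of its underside
- inkpot1: bystander: yellow ink pot of that size
- taperoll: bystander: roll of yellow tape, 96 mm wide and 24 mm high, lying flat, origin in the middle of its underside
Mind the look-alikes: they are no part of the job. What is shaped like the stored2 but green or yellow is not meant.

How it is judged (in metres and radians):
At the end, for the whole second after the job is handed in: Every board that is present, hung or stored, stands upright (within 0.12 rad) and at rest on the floor of a slot of the rack, within 10 mm of the back stop; the retaining bar is shut (below 0.1 rad) (y of board0 in the frame of rack between -0.01 and 0.015 m and x of board0 in the frame of rack between -0.07 and 0.07 m and z of each of board0, board1, board2, stored0, stored1, stored2 in the frame of rack below 0.014 m and angle between each of board0, board1, board2, stored0, stored1, stored2's own z axis and vertical below 0.12 rad and linear speed of each of board0, board1, board2, stored0, stored1, stored2 below 0.02 m/s and y of board1 in the frame of rack between -0.01 and 0.015 m and x of board1 in the frame of rack between -0.07 and 0.07 m and y of board2 in the frame of rack between -0.01 and 0.015 m and x of board2 in the frame of rack between -0.07 and 0.07 m and y of stored0 in the frame of rack between -0.01 and 0.015 m and x of stored0 in the frame of rack between -0.07 and 0.07 m and y of stored1 in the frame of rack between -0.01 and 0.015 m and x of stored1 in the frame of rack between -0.07 and 0.07 m and y of stored2 in the frame of rack between -0.01 and 0.015 m and x of stored2 in the frame of rack between -0.07 and 0.07 m and value of joint bar below 0.1 rad); the robot touches nothing.
It fails at once if a bystander (ink pot, squeegee, tape roll) was shoved more than 5 cm or knocked over (distance of any of squeegee0, squeegee1, inkpot0, inkpot1, taperoll from where it was at the start of the episode above 0.05 m or angle between any of squeegee0, squeegee1, inkpot0, inkpot1, taperoll's own z axis and vertical above 0.6 rad).
It fails at once if a board already stored in the rack was moved more than 25 mm (distance of any of stored0, stored1, stored2 from where it was at the start of the episode above 0.025 m).
Of stored0, stored1, stored2 only 1 to 2 are there at a start; the rules pass over those that are not, and their reading is None.
Of board0, board1, board2 only 2 to 3 are there at a start; the rules pass over those that are not, and their reading is None.
At some moment in a run one of board0, board1, board2 may be knocked a few centimetres aside while the robot is not near it.
Once in a run the grip may slacken for a moment while it holds something.
It also fails if it takes over 210 s, if anything falls off the work surface, if the arm or the gripper's body presses on something with over 40 N, if the wrist force passes 120 N, or if a joint passes its speed limit or range.

## Working session

There is one attempt and no reset: what is moved stays moved. The work goes in short steps, Python scripts to look and compute and a shell command to move; the robot and the scene stay as the last step left them, time stands still between calls to the robot, and variables do not carry over. Pictures are saved under pics/ and viewed, and the job is handed in when it is done.

```bash
mkdir -p pics; cat > h.py <<'E'
import numpy as np, cv2
from plant import r
def cap(cam,fn):
    im=r.capture(cam); cv2.imwrite('pics/'+fn,cv2.cvtColor(im,cv2.COLOR_RGB2BGR)); return im
def K(p):
    f=240/np.tan(np.radians(p['vfov'])/2); return np.array([[f,0,p['cx']],[0,f,p['cy']],[0,0,1.]])
def proj(cam,X,p=None):
    p=p or r.camera_params(cam)
    R=np.array(p['R']);t=np.array(p['t'],float)
    rv=cv2.Rodrigues(R)[0]
    return cv2.projectPoints(np.array(X,float).reshape(-1,1,3),rv,t,K(p),np.array(p['distortion'],float))[0][:,0]
def onz(cam,uv,z,p=None):
    p=p or r.camera_params(cam)
    R=np.array(p['R']);t=np.array(p['t'],float)
    n=cv2.undistortPoints(np.array(uv,float).reshape(-1,1,2),K(p),np.array(p['distortion'],float))[:,0]
    d=np.c_[n,np.ones(len(n))]@R; c=-R.T@t
    return np.array([c+di*(zz-c[2])/di[2] for di,zz in zip(d,np.broadcast_to(z,len(d)))])
E
python3 - <<'E'
from h import *
for c in ['scene','top','wrist']:
    cap(c,c+'0.png'); p=r.camera_params(c); print(c,p['vfov'],p['cx'],p['cy'],p['distortion'],-np.array(p['R']).T@np.array(p['t']))
print(r.get_state(), r.hold_point_z)
E
```

```text
scene 46.692839246479416 318.68741463220215 236.9608110639096 [0.00320002 0.         0.         0.         0.        ] [ 1.15824316 -0.88639434  1.32589266]
top 48.26887625450969 309.002383594063 236.64797978020542 [0.01498726 0.         0.         0.         0.        ] [ 0.21273021 -0.17249747  1.43980122]
wrist 67.5937634893843 318.78090233643655 241.1161257569404 [0.01539051 0.         0.         0.         0.        ] [ 0.07988455 -0.67461666  0.38455185]
{'time_s': 0.15, 'joints': array([-6.00405137e+01,  2.05810713e+01,  6.46466971e-01, -1.56548966e-02,
       -7.01372131e+01, -1.65075728e+01]), 'qd': array([ 0.02118012, -0.01127786,  0.18061879,  0.1536678 , -0.21072538,
       -0.04665021]), 'joint_torque': array([-7.56718655e-04, -5.83276713e+01,  2.93292278e+01,  7.00124592e+00,
        8.81122862e-03, -1.11619133e-04]), 'tcp_pos': array([ 0.15691266, -0.65608812,  0.20085017]), 'eef_rot': array([ 1.79926960e+02, -6.29624241e-03, -1.66553411e+02]), 'contact_force': array([0.39621487, 0.42213387, 0.15171055]), 'moment': array([ 0.00781519, -0.01589994,  0.04492012]), 'gripper_width': 0.08732217846194672} 0.0188
```

View pics/scene0.png

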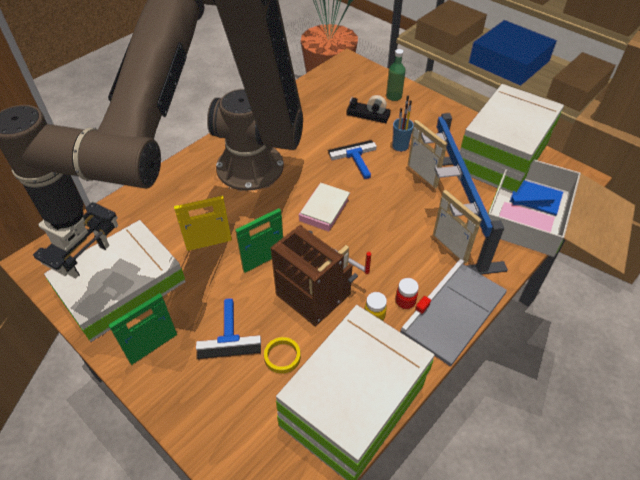

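View pics/top0.png

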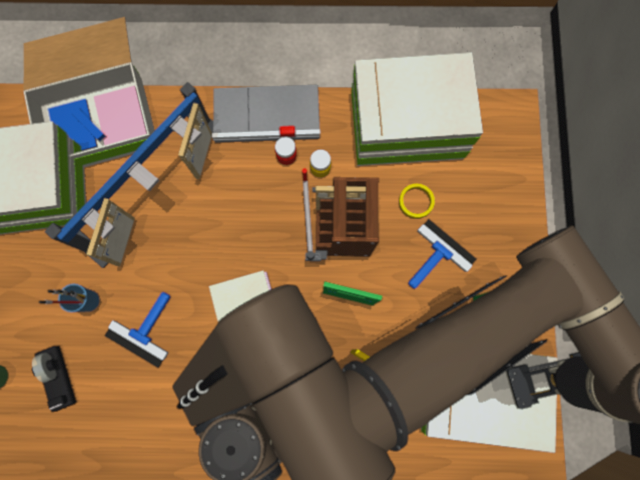

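View pics/wrist0.png

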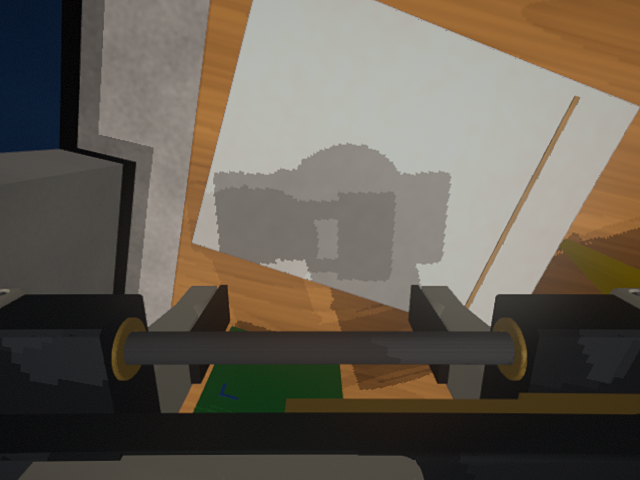

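```bash
python3 - <<'E'
import cv2
a=cv2.imread('pics/top0.png'); s=cv2.imread('pics/scene0.png')
cv2.imwrite('pics/a1.png',cv2.resize(a[150:280,280:440],None,fx=5,fy=4.6,interpolation=cv2.INTER_CUBIC)[:600] if 0 else cv2.resize(a[150:270,280:440],None,fx=5,fy=5,interpolation=cv2.INTER_CUBIC))
cv2.imwrite('pics/a2.png',cv2.resize(a[75:275,40:240],None,fx=3,fy=3,interpolation=cv2.INTER_CUBIC))
cv2.imwrite('pics/a3.png',cv2.resize(s[210:330,260:420],None,fx=5,fy=5,interpolation=cv2.INTER_CUBIC))
cv2.imwrite('pics/a4.png',cv2.resize(s[100:280,390:550],None,fx=3.3,fy=3.3,interpolation=cv2.INTER_CUBIC))
E
```

```text
(no output)
```

View pics/a1.png

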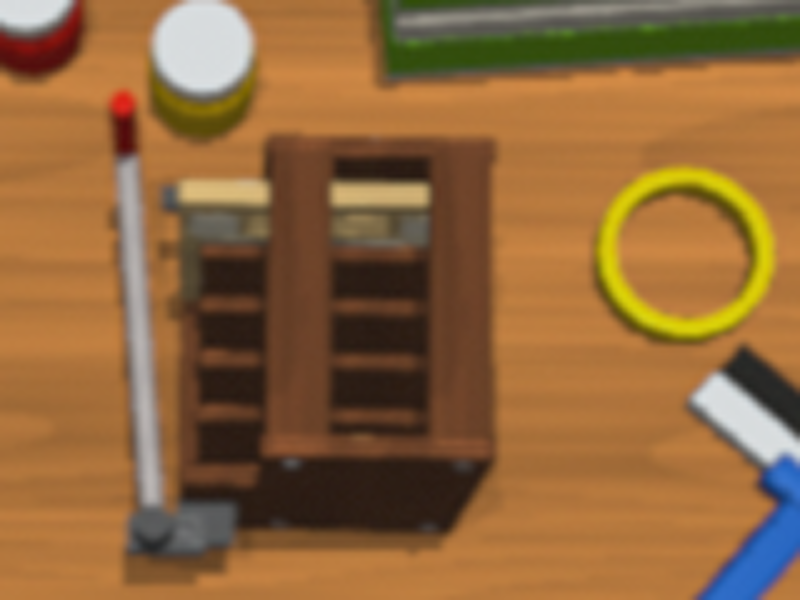

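View pics/a2.png

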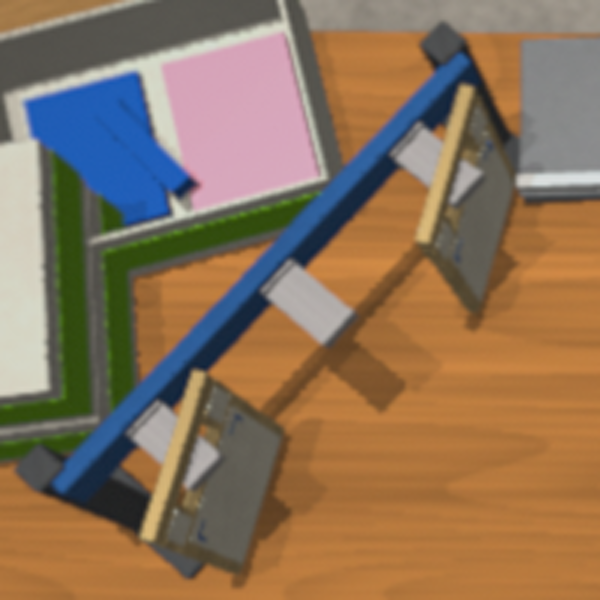

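View pics/a3.png

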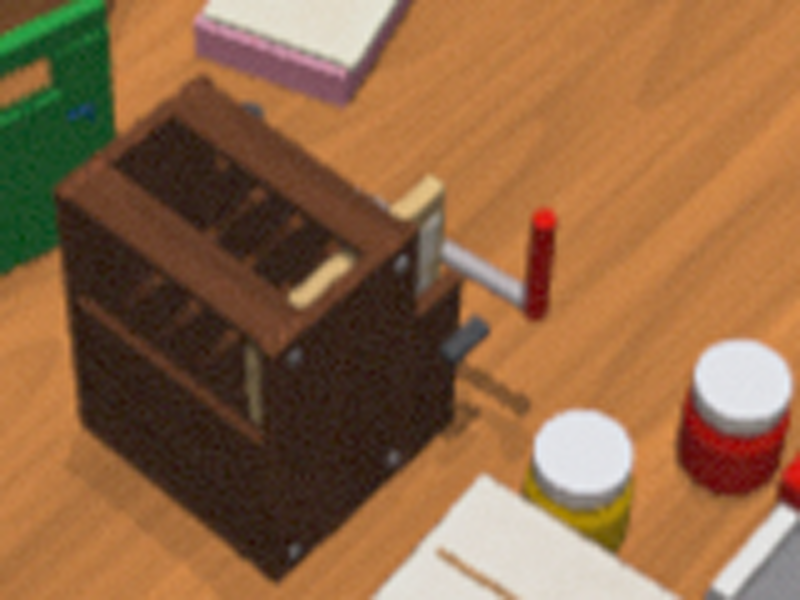

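View pics/a4.png

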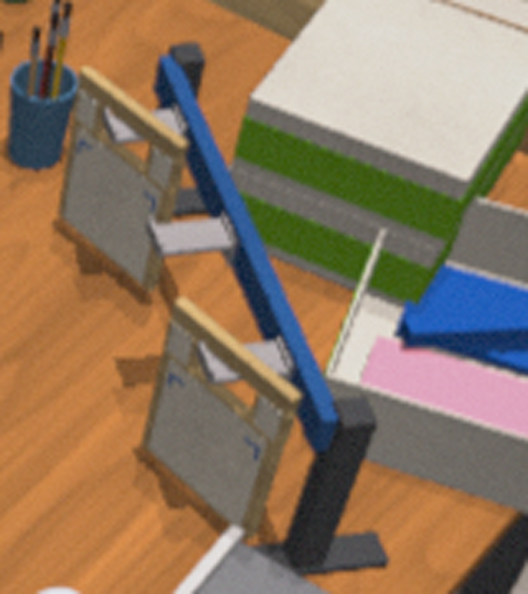

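```bash
cat > fit.py <<'E'
from h import *
from scipy.optimize import least_squares
pt=r.camera_params('top'); ps=r.camera_params('scene')
def fit(L,x0):
    L=[(c,np.array(X)/1000,np.array(uv)) for c,X,uv in L]
    def res(q):
        c,s=np.cos(q[2]),np.sin(q[2]);R=np.array([[c,-s,0],[s,c,0],[0,0,1]])
        return np.concatenate([proj(a,R@X+[q[0],q[1],0],pt if a=='top' else ps)[0]-uv for a,X,uv in L])
    o=least_squares(res,x0,loss='soft_l1'); return o.x,o.fun.reshape(-1,2)
if __name__=='__main__':
    T=lambda u,v:(280+u/5,150+v/5); S=lambda u,v:(260+u/5,210+v/5)
    T2=lambda u,v:(40+u/3,75+v/3)
    rack=[('top',(78,35,216),T(267,138)),('top',(78,-75,216),T(493,142)),('top',(-78,-75,216),T(493,460)),('top',(-78,35,216),T(262,455)),
     ('scene',(-78,35,216),S(205,80)),('scene',(78,35,216),S(412,235)),('scene',(78,-75,216),S(278,355)),('scene',(-78,-75,216),S(60,190)),('scene',(78,-75,0),S(278,578)),('scene',(-78,-75,0),S(80,425)),
     ('top',(105,86,182),T(122,100)),('scene',(105,86,182),S(544,213))]
    q,e=fit(rack,[.3,-.2,0]); print('rack',q[:2],np.degrees(q[2])); print(e.round(1).tolist())
    st=[('top',(0,-250,201),T2(460,52)),('top',(-18,-250,201),T2(472,68)),('top',(0,250,201),T2(52,488)),('top',(-18,250,201),T2(80,497)),
     ('top',(-90,-18,198),T2(355,315)),('top',(-90,18,198),T2(325,345)),('top',(-90,-173,198),T2(485,175)),('top',(-90,173,198),T2(188,487))]
    q,e=fit(st,[.35,.3,.8]); print('stand',q[:2],np.degrees(q[2])); print(e.round(1).tolist())
    for uv,n in [((200,372),'b2 a'),((148,540),'b2 b'),((470,88),'b0 a'),((424,240),'b0 b')]:
        print(n,onz('top',[T2(*uv)],.21))
    print(r.recognise('board0','top'),r.recognise('rack_mouth','top'),r.recognise('bar_handle','top'))
E
python3 fit.py
```

```text
rack [ 0.52715086 -0.24136859] 0.467852441308143
[[-1.7, -1.1], [-0.6, -1.7], [0.5, -0.9], [-0.7, -0.2], [-1.1, -2.5], [1.9, -2.7], [-0.7, -0.5], [-1.7, -0.7], [0.2, 0.9], [-0.2, -0.3], [6.1, 0.2], [-4.3, 3.9]]
stand [0.64138189 0.29414117] 50.66855664847705
[[2.3, -3.9], [3.6, -4.9], [-5.1, 0.8], [-9.0, 2.6], [0.1, -0.8], [-0.2, 0.2], [-0.0, -0.3], [0.3, 1.1]]
b2 a [[0.54382097 0.32921463 0.21      ]]
b2 b [[0.40834991 0.35735543 0.21      ]]
b0 a [[0.78811428 0.12854566 0.21      ]]
b0 b [[0.65635017 0.15824333 0.21      ]]
[{'xy': [107.7, 237.4], 'p': 0.7}, {'xy': [195.8, 143.3], 'p': 0.56}] [{'xy': [346.6, 224.6], 'p': 0.65}] [{'xy': [309.2, 218.8], 'p': 0.62}, {'xy': [332.8, 191.8], 'p': 0.55}, {'xy': [129.9, 175.3], 'p': 0.35}]
```

```bash
python3 - <<'E'
from h import *
T=lambda u,v:(280+u/5,150+v/5); S=lambda u,v:(260+u/5,210+v/5)
print('handle top', onz('top',[T(122,98)],.182), onz('scene',[S(544,213)],.182))
print('hinge cap top', onz('top',[T(152,528)],.112))
print('pots', onz('top',[(285.5,147),(320.5,158)],.075), 'pad',onz('top',[(212,290),(268,273)],.03))
print('green near rack top', onz('top',[(323,285),(381,298)],.19))
print('tape',onz('top',[(417,200)],.024),'squeegee',onz('top',[(440,250),(420,230),(470,268),(412,284)],.02))
# stored board
print('stored top', onz('top',[T(180,193),T(430,193)],.198))
S2=lambda u,v:(390+u/3.3,100+v/3.3);T2=lambda u,v:(40+u/3,75+v/3)
print('b2 scene',onz('scene',[S2(85,70),S2(185,148)],.21), onz('scene',[S2(58,222),S2(152,299)],.02),'top bottom',onz('top',[T2(285,437),T2(237,570)],.02))
print('b0 scene',onz('scene',[S2(180,302),S2(298,398)],.21), onz('scene',[S2(138,450),S2(252,535)],.02))
E
```

```text
handle top [[ 0.63267411 -0.13950814  0.182     ]] [[ 0.63141023 -0.13693752  0.182     ]]
hinge cap top [[ 0.43043555 -0.15685594  0.112     ]]
pots [[ 0.73129333 -0.08471025  0.075     ]
 [ 0.70139824 -0.17920042  0.075     ]] pad [[ 0.34829632  0.10199063  0.03      ]
 [ 0.39554225 -0.0442676   0.03      ]]
green near rack top [[ 0.34852318 -0.18832877  0.19      ]
 [ 0.32038517 -0.32327339  0.19      ]]
tape [[ 0.60257078 -0.44381508  0.024     ]] squeegee [[ 0.46584762 -0.50281888  0.02      ]
 [ 0.51992872 -0.45075088  0.02      ]
 [ 0.41841572 -0.58066184  0.02      ]
 [ 0.37332029 -0.42608507  0.02      ]]
stored top [[ 0.57986013 -0.16872699  0.198     ]
 [ 0.58141488 -0.28891165  0.198     ]]
b2 scene [[0.41438511 0.35606177 0.21      ]
 [0.550263   0.32614039 0.21      ]] [[0.41645826 0.34689951 0.02      ]
 [0.55341001 0.32017638 0.02      ]] top bottom [[0.5350349  0.32391492 0.02      ]
 [0.41258102 0.35699359 0.02      ]]
b0 scene [[0.66102371 0.157749   0.21      ]
 [0.79429001 0.13148926 0.21      ]] [[0.65833599 0.14894791 0.02      ]
 [0.79125948 0.13620215 0.02      ]]
```

```bash
cat >> h.py <<'E'
def to(x,y,z,yaw):
    s=r.get_state(); R=cv2.Rodrigues(np.zeros(3))[0]
    from scipy.spatial.transform import Rotation as Ro
    R=Ro.from_euler('xyz',s['eef_rot'],degrees=True).as_matrix()
    d=R.T@(np.array([x,y,z])-s['tcp_pos'])
    T=Ro.from_euler('xyz',[180,0,yaw],degrees=True).as_matrix()
    rv=Ro.from_matrix(R.T@T).as_rotvec()
    # shift in the target tool frame too
    print('t',s['time_s'],'pos',s['tcp_pos'].round(4),'rot',s['eef_rot'].round(2),'F',s['contact_force'].round(1),'w',round(s['gripper_width'],4),'j',s['joints'].round(0))
    print('d(cur)',d.round(4),'rv',rv.round(4),'d(after turn)',(T.T@(np.array([x,y,z])-s['tcp_pos'])).round(4))
E
python3 -m inch '0 0 -0.04 0 0 0.055 1; 0 0 -0.04 0 0 0.055 1; 0 0 -0.04 0 0 0.055 1' && python3 -m inch '-0.0255 0.0242 0 0 0 0 0.7; -0.0255 0.0242 0 0 0 0 0.7; -0.0255 0.0242 0 0 0 0 0.7; -0.0255 0.0242 0 0 0 0 0.7; -0.0255 0.0242 0 0 0 0 0.7; -0.0255 0.0242 0 0 0 0 0.7; -0.0255 0.0242 0 0 0 0 0.7; -0.0255 0.0242 0 0 0 0 0.7; -0.0255 0.0242 0 0 0 0 0.7; -0.0255 0.0242 0 0 0 0 0.7; -0.0255 0.0242 0 0 0 0 0.7; -0.0255 0.0242 0 0 0 0 0.7; -0.0255 0.0242 0 0 0 0 0.7; -0.0255 0.0242 0 0 0 0 0.7; -0.0255 0.0242 0 0 0 0 0.7; -0.0255 0.0242 0 0 0 0 0.7; -0.0255 0.0242 0 0 0 0 0.7; -0.0255 0.0242 0 0 0 0 0.7; -0.0255 0.0242 0 0 0 0 0.7; -0.0255 0.0242 0 0 0 0 0.7' && python3 -m inch '0 0 0 0 0 0 0.7;0 0 0 0 0 0 0.7;0 0 0 0 0 0 0.7'
python3 - <<'E'
from h import *
to(.632,-.138,.156,-176)
p=r.camera_params('wrist')
cap('wrist','w1.png')
print('expect handle top px',proj('wrist',[[.632,-.138,.182]],p))
E
```

```text
time_s: 0.55
tcp_pos: [0.1567, -0.656, 0.3226]
eef_rot: [179.9, -0.1, -176.2]
contact_force: [0.8, -1.1, 0.7]
gripper_width: 0.0875
time_s: 2.22
tcp_pos: [0.6329, -0.1365, 0.3217]
eef_rot: [180.0, 0.0, -176.0]
contact_force: [0.4, -0.8, -0.7]
gripper_width: 0.0613
time_s: 2.47
tcp_pos: [0.6319, -0.138, 0.3212]
eef_rot: [-180.0, -0.0, -176.0]
contact_force: [0.7, -0.3, -0.7]
gripper_width: 0.0616
t 2.4667 pos [ 0.6319 -0.138   0.3212] rot [-1.7999e+02 -4.0000e-02 -1.7597e+02] F [ 0.7 -0.3 -0.7] w 0.0616 j [  5.  15.   8.   0. -83. -91.]
d(cur) [-0.0002 -0.      0.1652] rv [-0.0001 -0.0007  0.0006] d(after turn) [-1.000e-04 -1.000e-04  1.652e-01]
expect handle top px [[318.69437481 220.24202829]]
```

View pics/w1.png

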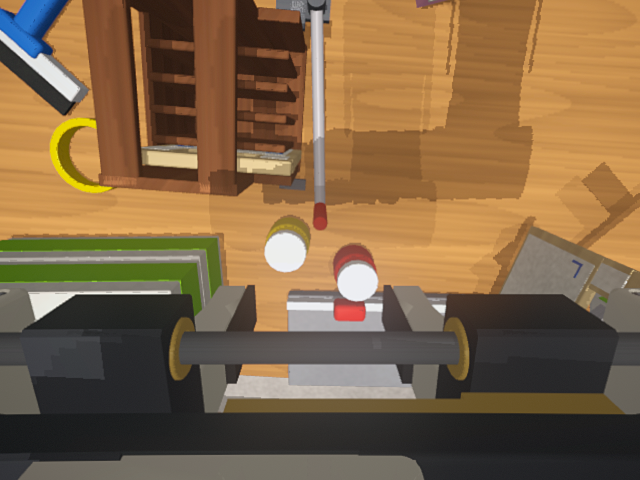

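Wrist view: the handle top shows at (320,222), within 2 px of prediction; inkpots at (287,250) and (357,280) lie outside the descent. Descend and grip.

```bash
python3 -m inch '0 0 0.03 0 0 0 0.7;0 0 0.03 0 0 0 0.7;0 0 0.03 0 0 0 0.7;0 0 0.03 0 0 0 0.7;0 0 0.025 0 0 0 0.7;0 0 0.02 0 0 0 0.7; 0 0 0 0 0 0 0.7; 0 0 0 0 0 0 0.3; 0 0 0 0 0 0 0.1; 0 0 0 0 0 0 0; 0 0 0 0 0 0 0; 0 0 0 0 0 0 0; 0 0 0 0 0 0 0' 15
python3 - <<'E'
from h import *
to(.632,-.138,.156,-176)
E
```

```text
time_s: 3.6
tcp_pos: [0.6323, -0.138, 0.1574]
eef_rot: [-180.0, 0.1, -176.0]
contact_force: [-0.7, -0.3, -0.2]
gripper_width: 0.0271
t 3.6 pos [ 0.6323 -0.138   0.1574] rot [-1.80e+02  7.00e-02 -1.76e+02] F [-0.7 -0.3 -0.2] w 0.0271 j [  5.  20.  -7.   0. -64. -91.]
d(cur) [0.0003 0.0001 0.0014] rv [-0.      0.0012  0.0001] d(after turn) [0.0003 0.0001 0.0014]
```

```bash
python3 -m inch '0 0 0 0 0 0 0; 0 0 0 0 0 0 0;0 0 0 0 0 0 0;0 0 0 0 0 0 0;0.0004 0.0087 0 0 0 -0.0436 0;0.0004 0.0087 0 0 0 -0.0436 0;0.0004 0.0087 0 0 0 -0.0436 0;0.0004 0.0087 0 0 0 -0.0436 0' 15 && python3 -m inch '0.0008 0.0174 0 0 0 -0.0873 0;0.0008 0.0174 0 0 0 -0.0873 0;0.0008 0.0174 0 0 0 -0.0873 0;0.0008 0.0174 0 0 0 -0.0873 0;0.0008 0.0174 0 0 0 -0.0873 0'
python3 - <<'E'
from h import *
to(.632,-.138,.156,-176)
E
```

```text
time_s: 4.27
tcp_pos: [0.6266, -0.1036, 0.1573]
eef_rot: [-180.0, 0.1, -165.9]
contact_force: [0.8, -0.0, 3.5]
gripper_width: 0.0009
time_s: 4.68
tcp_pos: [0.5865, -0.0266, 0.1572]
eef_rot: [-180.0, -0.1, -140.7]
contact_force: [-3.3, -3.3, 6.2]
gripper_width: 0.0002
t 4.6833 pos [ 0.5865 -0.0266  0.1572] rot [-1.7996e+02 -6.0000e-02 -1.4074e+02] F [-3.3 -3.3  6.2] w 0.0002 j [ 17.  14. -14.   0. -61. -67.]
d(cur) [ 0.0353 -0.1151  0.0013] rv [-0.0011 -0.0007  0.6155] d(after turn) [-0.0376 -0.1143  0.0012]
```

```bash
python3 - <<'E'
from h import *
w=cap('wrist','w2.png'); t=cap('top','t2.png'); s=cap('scene','s2.png')
a=np.hstack([cv2.resize(t[90:290,230:430],(390,390)),cv2.resize(s[180:340,260:420],(390,390))])
cv2.imwrite('pics/a5.png',cv2.cvtColor(a,cv2.COLOR_RGB2BGR))
E
```

```text
(no output)
```

View pics/a5.png

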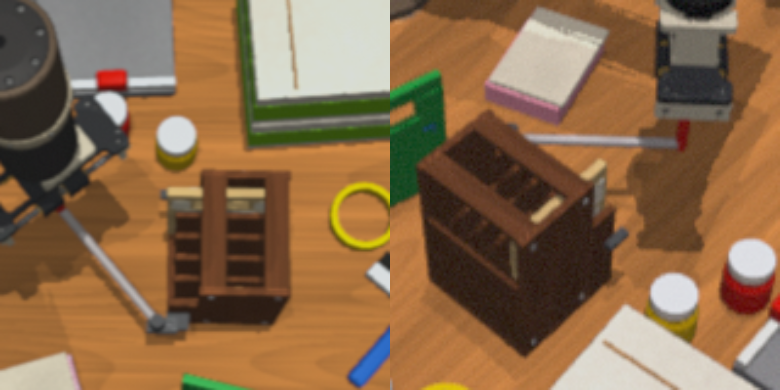

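View pics/w2.png

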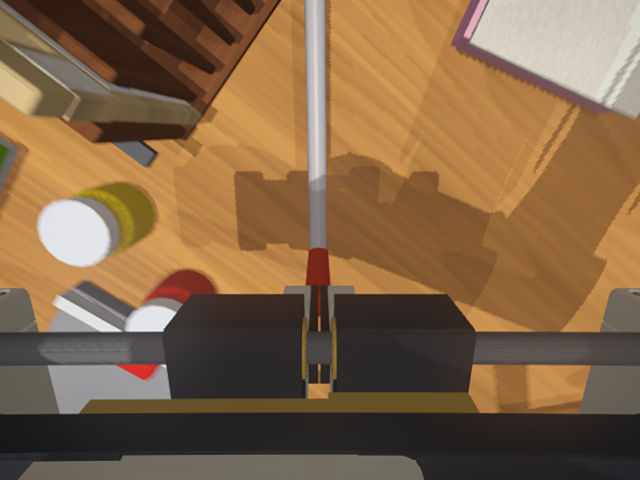

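```bash
python3 -m inch '0.0008 0.0174 0 0 0 -0.0873 0;0.0008 0.0174 0 0 0 -0.0873 0;0.0008 0.0174 0 0 0 -0.0873 0;0.0008 0.0174 0 0 0 -0.0873 0;0.0008 0.0174 0 0 0 -0.0873 0;0.0008 0.0174 0 0 0 -0.0873 0'
python3 - <<'E'
from h import *
to(.632,-.138,.156,-176)
t=cap('top','t2.png'); s=cap('scene','s2.png')
a=np.hstack([cv2.resize(t[90:290,230:430],(390,390)),cv2.resize(s[160:320,260:420],(390,390))])
cv2.imwrite('pics/a6.png',cv2.cvtColor(a,cv2.COLOR_RGB2BGR))
E
```

```text
time_s: 5.33
tcp_pos: [0.5031, 0.0331, 0.1571]
eef_rot: [-180.0, -0.1, -110.8]
contact_force: [-1.5, -4.4, 6.6]
gripper_width: 0.0006
t 5.3333 pos [0.5031 0.0331 0.1571] rot [-1.7995e+02 -9.0000e-02 -1.1083e+02] F [-1.5 -4.4  6.6] w 0.0006 j [ 26.   6. -24.   0. -59. -47.]
d(cur) [ 0.1141 -0.1813  0.0015] rv [-1.6000e-03 -9.0000e-04  1.1374e+00] d(after turn) [-0.1166 -0.1796  0.0011]
```

View pics/a6.png

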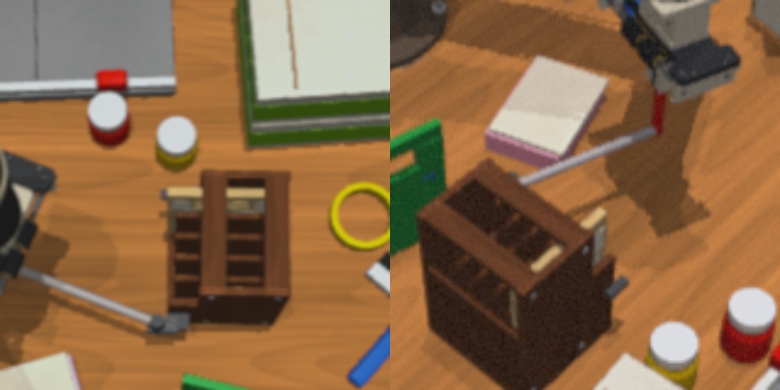

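```bash
python3 -m inch '0.0008 0.0174 0 0 0 -0.0873 0;0.0008 0.0174 0 0 0 -0.0873 0;0.0008 0.0174 0 0 0 -0.0873 0;0.0008 0.0174 0 0 0 -0.0873 0;0.0008 0.0174 0 0 0 -0.0873 0;0.0004 0.0070 0 0 0 -0.035 0;0 0 0 0 0 0 0;0 0 0 0 0 0 0.5;0 0 0 0 0 0 0.7;0 0 0 0 0 0 0.7;0 0 0 0 0 0 0.7;0 0 0 0 0 0 0.7;0 0 0 0 0 0 0.7;0 0 0 0 0 0 0.7;0 0 0 0 0 0 0.7;0 0 0 0 0 0 0.7'
python3 -m inch '0 0 -0.035 0 0 0 0.7;0 0 -0.035 0 0 0 0.7;0 0 -0.035 0 0 0 0.7;0 0 -0.035 0 0 0 0.7;0 0 -0.035 0 0 0 0.7;0 0 0 0 0 0 0.7'
python3 - <<'E'
from h import *
to(.432,.353,.32,-12)
t=cap('top','t2.png'); s=cap('scene','s2.png')
a=np.hstack([cv2.resize(t[90:290,230:430],(390,390)),cv2.resize(s[160:320,260:420],(390,390))])
cv2.imwrite('pics/a7.png',cv2.cvtColor(a,cv2.COLOR_RGB2BGR))
E
```

```text
time_s: 6.77
tcp_pos: [0.4106, 0.0455, 0.1558]
eef_rot: [179.9, -0.0, -84.1]
contact_force: [0.2, -1.0, 0.2]
gripper_width: 0.0553
time_s: 7.27
tcp_pos: [0.4135, 0.0462, 0.3381]
eef_rot: [-179.5, 0.1, -84.0]
contact_force: [0.9, 0.3, 0.8]
gripper_width: 0.0615
t 7.2667 pos [0.4135 0.0462 0.3381] rot [-1.7949e+02  1.1000e-01 -8.3990e+01] F [0.9 0.3 0.8] w 0.0615 j [ 34.  -9. -16.   0. -83. -28.]
d(cur) [-0.3032 -0.0504  0.0191] rv [-0.009  -0.0039 -1.2565] d(after turn) [-0.0457 -0.304   0.0181]
```

View pics/a7.png

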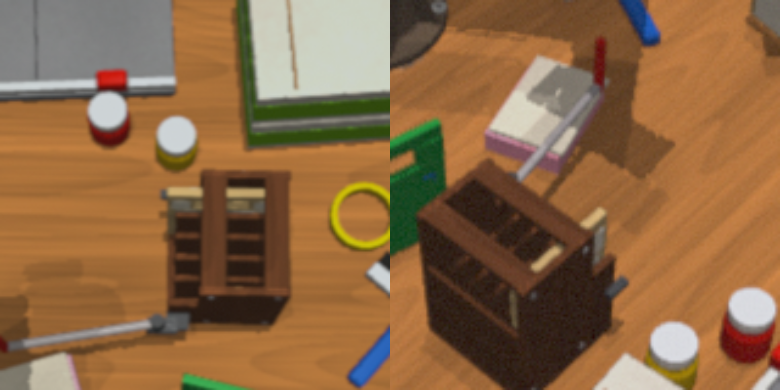

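```bash
python3 -m inch '0 0 0 0 0 -0.1142 0.7;0 0 0 0 0 -0.1142 0.7;0 0 0 0 0 -0.1142 0.7;0 0 0 0 0 -0.1142 0.7;0 0 0 0 0 -0.1142 0.7;0 0 0 0 0 -0.1142 0.7;0 0 0 0 0 -0.1142 0.7;0 0 0 0 0 -0.1142 0.7;0 0 0 0 0 -0.1142 0.7;0 0 0 0 0 -0.1142 0.7;0 0 0 0 0 -0.1142 0.7;-0.0046 -0.0304 0 0 0 0 0.7;-0.0046 -0.0304 0 0 0 0 0.7;-0.0046 -0.0304 0 0 0 0 0.7;-0.0046 -0.0304 0 0 0 0 0.7;-0.0046 -0.0304 0 0 0 0 0.7;-0.0046 -0.0304 0 0 0 0 0.7;-0.0046 -0.0304 0 0 0 0 0.7;-0.0046 -0.0304 0 0 0 0 0.7;-0.0046 -0.0304 0 0 0 0 0.7' && python3 -m inch '-0.0046 -0.0304 0 0 0 0 0.7; 0 0 0 0 0 0 0.7; 0 0 0 0 0 0 0.7'
python3 - <<'E'
from h import *
to(.432,.353,.175,-12)
p=r.camera_params('wrist')
cap('wrist','w3.png')
y=np.array([-.979,.205,0]);n=np.array([.205,.979,0]);c=np.array([.476,.3425,.21])
for s in (-1,1):
  for k in(-1,1): print(s,k,proj('wrist',[c+s*.07*y+k*.006*n],p).round(0))
E
```

```text
time_s: 9.03
tcp_pos: [0.4265, 0.3231, 0.3298]
eef_rot: [179.9, 0.1, -12.0]
contact_force: [-0.1, -0.1, 1.2]
gripper_width: 0.0614
time_s: 9.28
tcp_pos: [0.4283, 0.3535, 0.3287]
eef_rot: [179.7, 0.1, -11.9]
contact_force: [-0.1, -0.4, -0.7]
gripper_width: 0.0616
t 9.2833 pos [0.4283 0.3535 0.3287] rot [ 1.7974e+02  1.3000e-01 -1.1930e+01] F [-0.1 -0.4 -0.7] w 0.0616 j [ 60.   6.  -2.  -0. -82.  18.]
d(cur) [ 0.0041 -0.001   0.1537] rv [0.0045 0.0022 0.0012] d(after turn) [ 0.0038 -0.0003  0.1537]
-1 -1 [[327.  78.]]
-1 1 [[312.  78.]]
1 -1 [[326. 250.]]
1 1 [[313. 250.]]
```

View pics/w3.png

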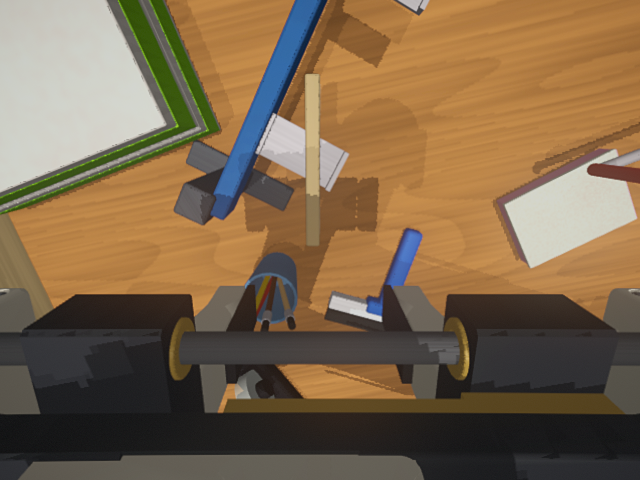

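Board edge on hook 2 at columns 306–319, rows 74–245: board centre ≈ (.481,.348). Fine-adjust and descend.

```bash
python3 - <<'E'
from h import *
to(.437,.357,.172,-12)
E
python3 -m inch '0.004 -0.002 0.03 0 0 0 0.5;0.004 -0.0025 0.03 0 0 0 0.5;0 0 0 0 0 0 0.5;0 0 0 0 0 0 0.5;0 0 0 0 0 0 0.5;0 0 0 0 0 0 0.5'
python3 - <<'E'
from h import *
to(.437,.357,.172,-12)
cap('wrist','w4.png')
E
```

```text
t 9.3333 pos [0.4284 0.3526 0.3294] rot [ 1.798e+02  1.000e-01 -1.197e+01] F [-0.4 -0.1 -0.1] w 0.0612 j [ 60.   6.  -2.  -0. -82.  18.]
d(cur) [ 0.0077 -0.0066  0.1574] rv [0.0035 0.0017 0.0006] d(after turn) [ 0.0075 -0.0061  0.1574]
time_s: 9.83
tcp_pos: [0.4384, 0.3555, 0.2738]
eef_rot: [-179.9, -0.1, -12.0]
contact_force: [0.1, 0.7, 0.4]
gripper_width: 0.0439
t 9.8333 pos [0.4384 0.3555 0.2738] rot [-1.7985e+02 -9.0000e-02 -1.2010e+01] F [0.1 0.7 0.4] w 0.0439 j [ 59.   8.  -7.   0. -75.  19.]
d(cur) [-0.0018 -0.0009  0.1018] rv [-0.0026 -0.0016 -0.0002] d(after turn) [-0.0017 -0.0012  0.1018]
```

View pics/w4.png

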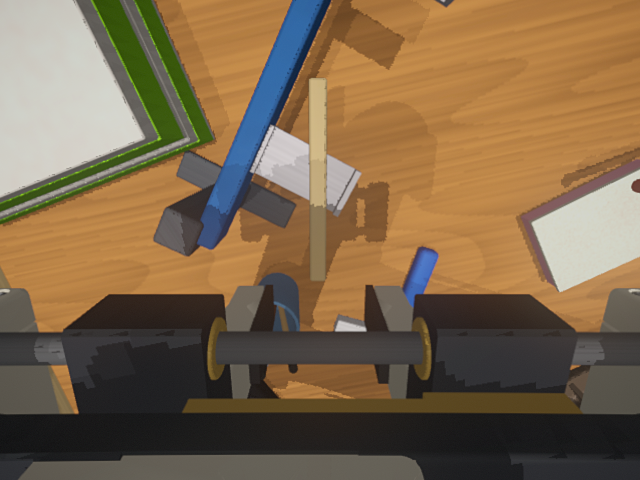

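```bash
python3 -m inch '-0.001 0 0.02 0 0 0 0.5;-0.001 0 0.02 0 0 0 0.5;0 0 0.02 0 0 0 0.5;0 0 0.02 0 0 0 0.5;0 0 0.02 0 0 0 0.5;0 0 0 0 0 0 0.5;0 0 0 0 0 0 0.3;0 0 0 0 0 0 0.1;0 0 0 0 0 0 0;0 0 0 0 0 0 0;0 0 0 0 0 0 0;0 0 0 0 0 0 0;0 0 0 0 0 0 0;0 0 0 0 0 0 0;0 0 0 0 0 0 0;0 0 0 0 0 0 0' 45
python3 - <<'E'
from h import *
to(.437,.357,.172,-12)
cap('wrist','w5.png')
E
```

```text
time_s: 11.22
tcp_pos: [0.436, 0.3561, 0.1722]
eef_rot: [-179.9, -0.0, -12.0]
contact_force: [-1.7, 0.9, 5.4]
gripper_width: 0.0114
t 11.2167 pos [0.436  0.3561 0.1722] rot [-1.7995e+02 -3.0000e-02 -1.1980e+01] F [-1.7  0.9  5.4] w 0.0114 j [ 59.  11. -16.   0. -62.  19.]
d(cur) [ 0.0008 -0.0011  0.0002] rv [-0.0009 -0.0005  0.0003] d(after turn) [ 0.0008 -0.0011  0.0002]
```

View pics/w5.png

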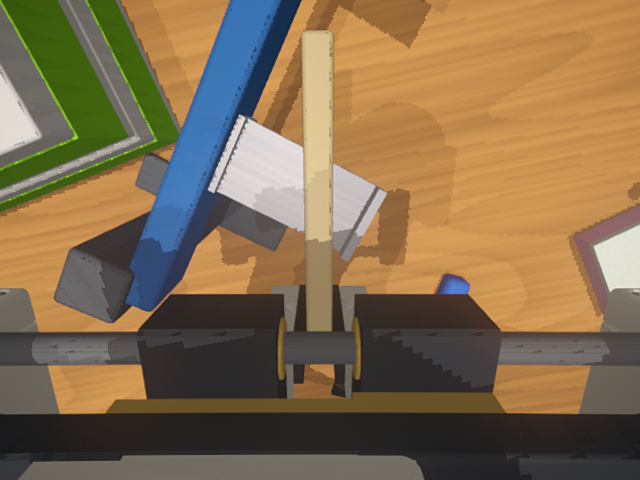

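```bash
python3 -m inch '0 0 -0.005 0 0 0 0;0 0 -0.005 0 0 0 0;0 0 -0.005 0 0 0 0;0 0 -0.005 0 0 0 0;0 0 0 0 0 0 0;0 0 0 0 0 0 0' 45
python3 - <<'E'
from h import *
to(.437,.357,.192,-12)
w=cap('wrist','w6.png'); s=cap('scene','s6.png')
a=np.hstack([cv2.resize(w,(520,390)),cv2.resize(s[80:240,390:500],(268,390))])
cv2.imwrite('pics/a8.png',cv2.cvtColor(a,cv2.COLOR_RGB2BGR))
E
```

```text
time_s: 11.77
tcp_pos: [0.4358, 0.3558, 0.1918]
eef_rot: [-180.0, -0.0, -12.0]
contact_force: [0.3, 0.1, -1.7]
gripper_width: 0.0114
t 11.7667 pos [0.4358 0.3558 0.1918] rot [-179.97   -0.    -12.  ] F [ 0.3  0.1 -1.7] w 0.0114 j [ 59.  10. -15.  -0. -65.  19.]
d(cur) [ 0.0009 -0.0014 -0.0002] rv [-0.0006 -0.0001 -0.0001] d(after turn) [ 0.0009 -0.0014 -0.0002]
```

View pics/a8.png

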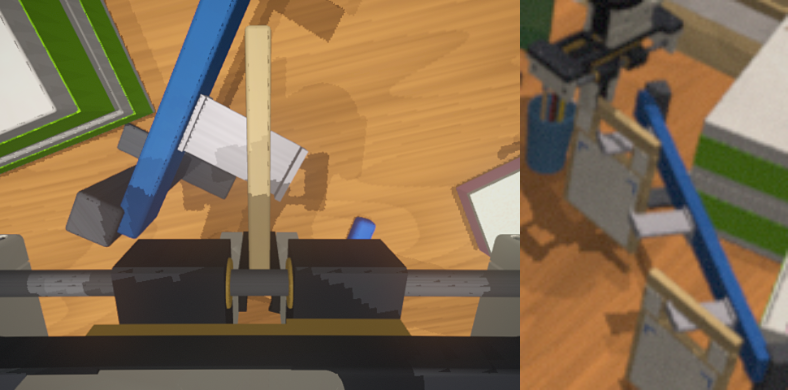

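```bash
python3 -m inch '-0.0037 0.0071 0 0 0 0 0;-0.0046 0.0089 0 0 0 0 0;-0.0046 0.0089 0 0 0 0 0;-0.0046 0.0089 0 0 0 0 0;-0.0046 0.0089 0 0 0 0 0;-0.0046 0.0089 0 0 0 0 0;-0.0046 0.0089 0 0 0 0 0;0 0 0 0 0 0 0;0 0 0 0 0 0 0' 45
python3 - <<'E'
from h import *
to(.437,.357,.192,-12)
w=cap('wrist','w7.png'); s=cap('scene','s7.png')
a=np.hstack([cv2.resize(w,(520,390)),cv2.resize(s[80:240,390:500],(268,390))])
cv2.imwrite('pics/a9.png',cv2.cvtColor(a,cv2.COLOR_RGB2BGR))
E
```

```text
time_s: 12.62
tcp_pos: [0.3924, 0.3027, 0.1921]
eef_rot: [-179.9, -0.0, -12.0]
contact_force: [0.3, -0.3, -1.7]
gripper_width: 0.0114
t 12.6167 pos [0.3924 0.3027 0.1921] rot [-1.7994e+02 -3.0000e-02 -1.1980e+01] F [ 0.3 -0.3 -1.7] w 0.0114 j [ 60.   4. -22.   0. -64.  18.]
d(cur) [ 0.0324 -0.0623  0.0002] rv [-0.0011 -0.0004  0.0003] d(after turn) [ 0.0324 -0.0623  0.0001]
```

View pics/a9.png

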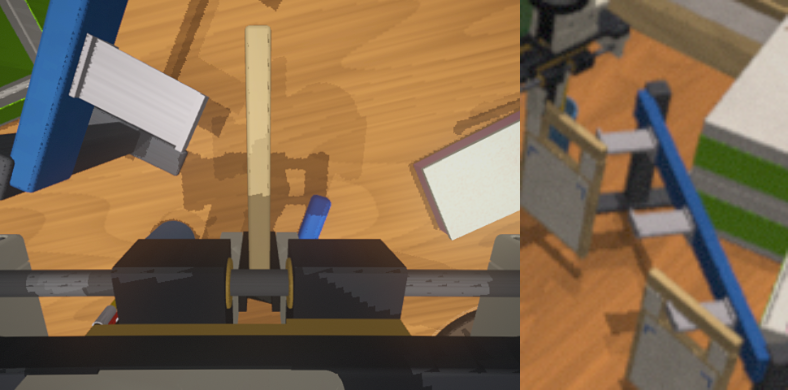

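```bash
python3 -m inch '0 0 0 0 0 0.06 0;0 0 0 0 0 0.1 0;0 0 0 0 0 0.113 0;0 0 0 0 0 0.12 0;0 0 0 0 0 0.12 0;0 0 0 0 0 0.12 0;0 0 0 0 0 0.12 0;0 0 0 0 0 0.12 0;0 0 0 0 0 0.12 0;0 0 0 0 0 0.12 0;0 0 0 0 0 0.12 0;0 0 0 0 0 0.08 0;0 0 0 0 0 0.04 0;0 0 0 0 0 0 0' 45
python3 - <<'E'
from h import *
to(.526,.02,.192,-89.5)
E
```

```text
time_s: 13.88
tcp_pos: [0.3929, 0.3034, 0.1914]
eef_rot: [-180.0, -0.0, -89.6]
contact_force: [-0.0, -0.5, -2.6]
gripper_width: 0.0115
t 13.8833 pos [0.3929 0.3034 0.1914] rot [-1.800e+02 -1.000e-02 -8.963e+01] F [-0.  -0.5 -2.6] w 0.0115 j [ 60.   4. -22.   0. -64. -60.]
d(cur) [ 0.2843 -0.1312 -0.0006] rv [-0.     -0.0002 -0.0022] d(after turn) [ 0.2846 -0.1306 -0.0006]
```

```bash
python3 -m inch '0.005 -0.0081 0 0 0 0 0;0.01 -0.0164 0 0 0 0 0;0.01 -0.0164 0 0 0 0 0;0.01 -0.0164 0 0 0 0 0;0.01 -0.0164 0 0 0 0 0;0.01 -0.0164 0 0 0 0 0;0.01 -0.0164 0 0 0 0 0;0.01 -0.0164 0 0 0 0 0;0.02 -0.0081 0 0 0 0 0;0.025 0 0 0 0 0 0;0.025 0 0 0 0 0 0;0.025 0 0 0 0 0 0;0.025 0 0 0 0 0 0;0.025 0 0 0 0 0 0;0.025 0 0 0 0 0 0;0.02 0 0 0 0 0 0;0.014 0 0 0 0 0 0;0 0 0 0 0 0 0;0 0 0 0 0 0 0' 45
python3 - <<'E'
from h import *
to(.526,.02,.192,-89.5)
p=r.camera_params('wrist')
w=cap('wrist','w8.png'); s=cap('scene','s8.png')
c,sn=np.cos(np.radians(.5)),np.sin(np.radians(.5));R=np.array([[c,-sn,0],[sn,c,0],[0,0,1]])
for n,X in [('railfrontcorner+x',(78,33,216)),('-x',(-78,33,216)),('div mouth top -14',(-14,65,146)),('+14',(14,65,146)),('stored front top',(56,75,198))]:
    print(n,proj('wrist',[R@np.array(X)/1000+[.527,-.2415,0]],p).round(0))
cv2.imwrite('pics/a10.png',cv2.cvtColor(cv2.resize(s[150:330,250:450],(667,600)),cv2.COLOR_RGB2BGR))
E
```

```text
time_s: 15.47
tcp_pos: [0.5263, 0.0242, 0.1915]
eef_rot: [180.0, -0.0, -89.5]
contact_force: [0.4, 0.6, -2.1]
gripper_width: 0.0113
t 15.4667 pos [0.5263 0.0242 0.1915] rot [180.    -0.   -89.55] F [ 0.4  0.6 -2.1] w 0.0113 j [ 24.   7. -19.   0. -64. -24.]
d(cur) [ 0.0042  0.0003 -0.0005] rv [ 0.0001 -0.0001 -0.0009] d(after turn) [ 0.0042  0.0003 -0.0005]
railfrontcorner+x [[  50. -442.]]
-x [[ 603. -443.]]
div mouth top -14 [[ 351. -122.]]
+14 [[ 295. -122.]]
stored front top [[ 174. -183.]]
```

View pics/w8.png

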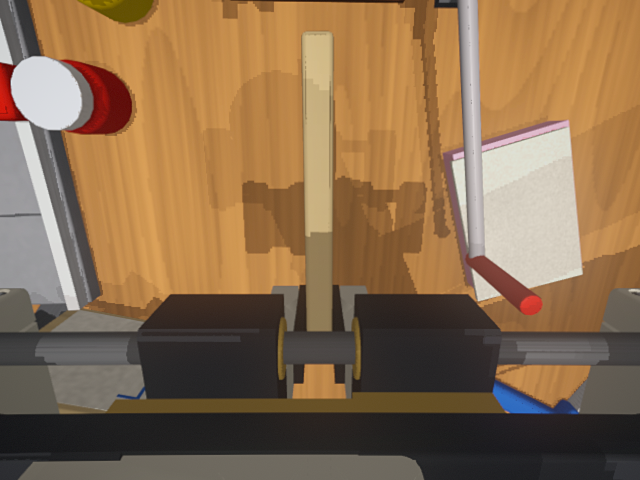

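View pics/a10.png

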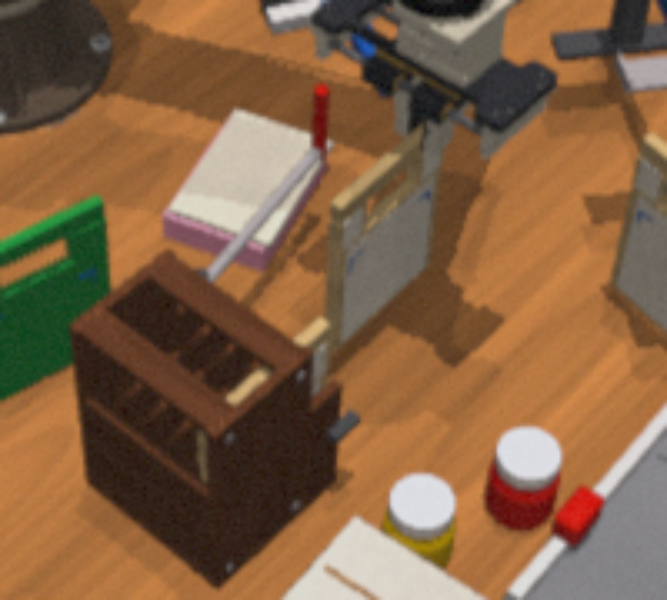

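```bash
python3 -m inch '0.005 0 0.004 0 0 0 0;0.01 0 0.004 0 0 0 0;0.01 0 0.004 0 0 0 0;0.01 0 0.004 0 0 0 0;0.01 0 0.004 0 0 0 0;0.01 0 0.004 0 0 0 0;0.01 0 0.003 0 0 0 0;0 0 0 0 0 0 0;0 0 0 0 0 0 0' 45
python3 - <<'E'
from h import *
to(.526,-.041,.164,-89.5)
p=r.camera_params('wrist')
w=cap('wrist','w9.png'); s=cap('scene','s9.png'); t=cap('top','t9.png')
c,sn=np.cos(np.radians(.5)),np.sin(np.radians(.5));R=np.array([[c,-sn,0],[sn,c,0],[0,0,1]])
for n,X in [('div mouth top -14',(-14,65,146)),('+14',(14,65,146)),('stored front top',(56,75,198)),('-42',(-42,65,146))]:
    print(n,[proj(cm,[R@np.array(X)/1000+[.527,-.2415,0]],q).round(0) for cm,q in (('wrist',p),('top',None),('scene',None))])
cv2.imwrite('pics/a11.png',cv2.cvtColor(np.hstack([cv2.resize(t[160:280,280:400],(390,390)),cv2.resize(s[200:320,290:410],(390,390))]),cv2.COLOR_RGB2BGR))
E
```

```text
time_s: 16.32
tcp_pos: [0.5264, -0.0408, 0.1643]
eef_rot: [180.0, -0.0, -89.6]
contact_force: [0.2, 1.3, -1.7]
gripper_width: 0.0114
t 16.3167 pos [ 0.5264 -0.0408  0.1643] rot [ 1.7998e+02 -1.0000e-02 -8.9600e+01] F [ 0.2  1.3 -1.7] w 0.0114 j [ 17.   8. -21.   0. -61. -16.]
d(cur) [0.0002 0.0004 0.0003] rv [ 0.0004 -0.0001 -0.0018] d(after turn) [0.0002 0.0004 0.0003]
div mouth top -14 [array([[351.,  10.]]), array([[319., 221.]]), array([[325., 246.]])]
+14 [array([[294.,  10.]]), array([[319., 210.]]), array([[333., 251.]])]
stored front top [array([[167.,  -4.]]), array([[315., 188.]]), array([[348., 245.]])]
-42 [array([[408.,  10.]]), array([[319., 232.]]), array([[318., 241.]])]
```

View pics/w9.png

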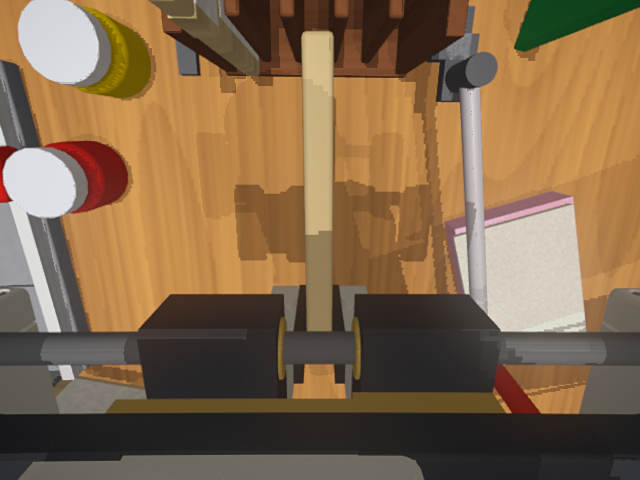

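View pics/a11.png

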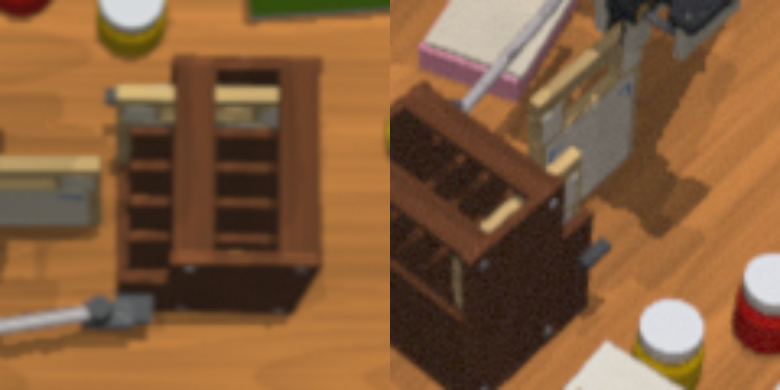

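```bash
python3 - <<'E'
import cv2
a=cv2.imread('pics/w9.png')[0:110,150:490]
cv2.imwrite('pics/a12.png',cv2.resize(a,(782,253),interpolation=cv2.INTER_CUBIC))
E
```

```text
(no output)
```

View pics/a12.png

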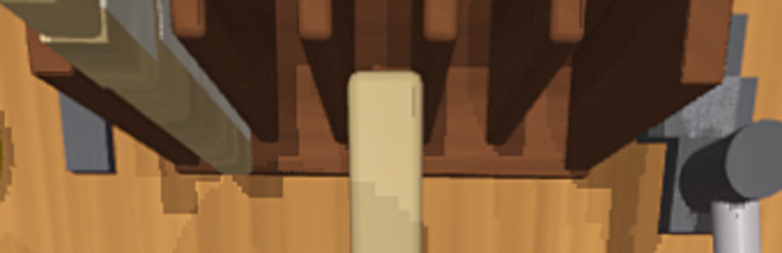

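```bash
python3 -m inch '0 -0.0018 0 0 0 0 0;0.008 0 0 0 0 0 0;0.008 0 0 0 0 0 0;0.008 0 0 0 0 0 0;0.008 0 0 0 0 0 0;0.008 0 0 0 0 0 0;0 0 0 0 0 0 0' 45
python3 - <<'E'
from h import *
to(.528,-.1915,.164,-89.5)
p=r.camera_params('wrist')
w=cap('wrist','w10.png'); s=cap('scene','s10.png')
cv2.imwrite('pics/a13.png',cv2.cvtColor(np.hstack([cv2.resize(w[0:200,120:520],(780,390))]),cv2.COLOR_RGB2BGR))
E
```

```text
time_s: 17.05
tcp_pos: [0.5284, -0.0814, 0.1645]
eef_rot: [180.0, -0.0, -89.6]
contact_force: [-0.3, -0.1, -2.6]
gripper_width: 0.0116
t 17.05 pos [ 0.5284 -0.0814  0.1645] rot [ 1.7998e+02 -1.0000e-02 -8.9590e+01] F [-0.3 -0.1 -2.6] w 0.0116 j [ 12.   9. -20.   0. -61. -12.]
d(cur) [0.1101 0.0012 0.0005] rv [ 0.0003 -0.0003 -0.0016] d(after turn) [0.1101 0.0014 0.0005]
```

View pics/a13.png

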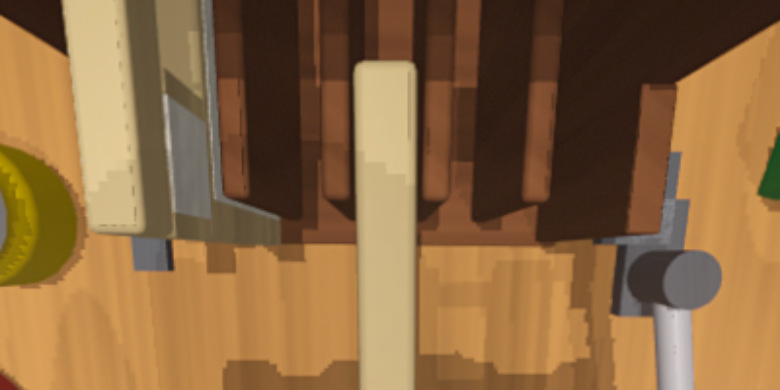

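```bash
python3 -m inch '0.008 0 0 0 0 0 0;0.008 0 0 0 0 0 0;0.008 0 0 0 0 0 0;0.008 0 0 0 0 0 0;0.008 0 0 0 0 0 0;0.008 0 0 0 0 0 0;0.008 0 0 0 0 0 0;0 0 0 0 0 0 0' 45
python3 -m inch '0.008 0 0 0 0 0 0;0.008 0 0 0 0 0 0;0.008 0 0 0 0 0 0;0.008 0 0 0 0 0 0;0.006 0 0 0 0 0 0;0 0 0 0 0 0 0' 45
python3 - <<'E'
from h import *
to(.528,-.1915,.164,-89.5)
w=cap('wrist','w11.png'); s=cap('scene','s11.png')
cv2.imwrite('pics/a14.png',cv2.cvtColor(np.hstack([cv2.resize(w,(400,300)),cv2.resize(s[200:320,260:410],(375,300))]),cv2.COLOR_RGB2BGR))
E
```

```text
time_s: 17.82
tcp_pos: [0.529, -0.1373, 0.1645]
eef_rot: [180.0, -0.0, -89.6]
contact_force: [0.7, 0.2, -2.7]
gripper_width: 0.0115
time_s: 18.32
tcp_pos: [0.5293, -0.175, 0.1645]
eef_rot: [180.0, -0.0, -89.6]
contact_force: [-0.0, 1.0, -2.4]
gripper_width: 0.0113
t 18.3167 pos [ 0.5293 -0.175   0.1645] rot [ 1.7999e+02 -1.0000e-02 -8.9570e+01] F [-0.   1.  -2.4] w 0.0113 j [  2.  11. -17.   0. -61.  -1.]
d(cur) [0.0165 0.0015 0.0005] rv [ 0.0002 -0.0002 -0.0013] d(after turn) [0.0165 0.0015 0.0005]
```

View pics/a14.png

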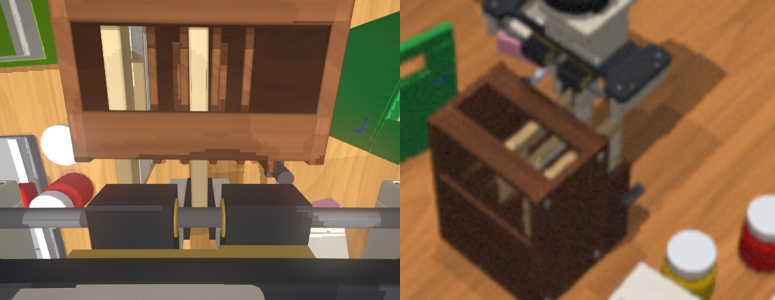

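```bash
python3 -m inch '0.004 0 0 0 0 0 0;0.004 0 0 0 0 0 0;0.003 0 0 0 0 0 0;0 0 0 0 0 0 0' 45
python3 -m inch '0.0025 0 0 0 0 0 0;0.0025 0 0 0 0 0 0;0 0 0 0 0 0 0' 45
python3 -m inch '0.002 0 0 0 0 0 0;0.002 0 0 0 0 0 0;0 0 0 0 0 0 0' 45
```

```text
time_s: 18.75
tcp_pos: [0.5295, -0.1853, 0.1646]
eef_rot: [180.0, -0.0, -89.5]
contact_force: [0.3, 0.3, -2.4]
gripper_width: 0.0114
time_s: 19.0
tcp_pos: [0.5295, -0.1902, 0.1645]
eef_rot: [180.0, -0.0, -89.5]
contact_force: [0.2, -0.4, -2.4]
gripper_width: 0.0114
time_s: 19.25
tcp_pos: [0.5301, -0.1925, 0.1649]
eef_rot: [-179.9, 0.1, -89.5]
contact_force: [-0.6, 7.8, 1.4]
gripper_width: 0.0111
```

```bash
python3 -m inch '0 0 0.0015 0 0 0 0;0 0 0.0015 0 0 0 0;0 0 0 0 0 0 0' 45
python3 -m inch '0 0 0 0 0 0 0.3;0 0 0 0 0 0 0.3;0 0 0 0 0 0 0.3;0 0 0 0 0 0 0.3;0 0 0 0 0 0 0.3;0 0 0 0 0 0 0.3' 45
python3 - <<'E'
from h import *
to(.528,-.1915,.164,-89.5)
w=cap('wrist','w12.png'); s=cap('scene','s12.png')
cv2.imwrite('pics/a15.png',cv2.cvtColor(np.hstack([cv2.resize(w,(400,300)),cv2.resize(s[200:320,260:410],(375,300))]),cv2.COLOR_RGB2BGR))
E
```

```text
time_s: 19.5
tcp_pos: [0.5301, -0.1922, 0.1618]
eef_rot: [-179.9, 0.1, -89.5]
contact_force: [-0.2, 9.0, 1.1]
gripper_width: 0.0116
time_s: 20.0
tcp_pos: [0.5295, -0.1941, 0.1616]
eef_rot: [180.0, -0.0, -89.5]
contact_force: [1.3, 0.1, -0.1]
gripper_width: 0.0264
t 20.0 pos [ 0.5295 -0.1941  0.1616] rot [ 1.800e+02 -1.000e-02 -8.953e+01] F [ 1.3  0.1 -0.1] w 0.0264 j [ -0.  12. -17.   0. -61.   1.]
d(cur) [-0.0026  0.0015 -0.0024] rv [ 0.     -0.0001 -0.0005] d(after turn) [-0.0026  0.0015 -0.0024]
```

View pics/a15.png

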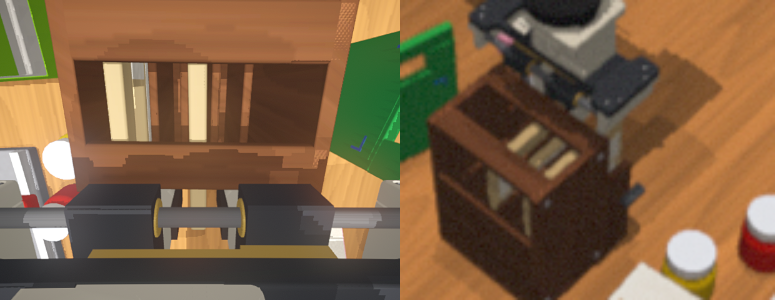

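```bash
python3 -m inch '0 0 -0.02 0 0 0 0.3;0 0 -0.03 0 0 0 0.3;0 0 -0.04 0 0 0 0.3;0 0 -0.04 0 0 0 0.3;0 0 -0.04 0 0 0 0.5;0 0 0 0 0 -0.12 0.5;0 0 0 0 0 -0.12 0.5;0 0 0 0 0 -0.12 0.5;0 0 0 0 0 -0.12 0.5;0 0 0 0 0 -0.12 0.5;0 0 0 0 0 -0.12 0.5;0 0 0 0 0 -0.12 0.5;0 0 0 0 0 -0.12 0.5;0 0 0 0 0 -0.12 0.5;0 0 0 0 0 -0.12 0.5;0 0 0 0 0 -0.12 0.5;0 0 0 0 0 -0.033 0.5;0 0 0 0 0 0 0.5' 45
python3 - <<'E'
from h import *
to(.682,.1565,.33,-12)
w=cap('top','t12.png'); s=cap('scene','s13.png')
cv2.imwrite('pics/a16.png',cv2.cvtColor(np.hstack([cv2.resize(w[60:260,160:420],(390,300)),cv2.resize(s[100:340,260:560],(375,300))]),cv2.COLOR_RGB2BGR))
E
```

```text
time_s: 21.6
tcp_pos: [0.5295, -0.1939, 0.3315]
eef_rot: [180.0, 0.0, -11.9]
contact_force: [0.0, 0.2, 0.5]
gripper_width: 0.044
t 21.6 pos [ 0.5295 -0.1939  0.3315] rot [ 1.800e+02  1.000e-02 -1.191e+01] F [0.  0.2 0.5] w 0.044 j [ -0.   7.  -1.   0. -82.  78.]
d(cur) [ 0.0769 -0.3743  0.0015] rv [0.     0.0001 0.0016] d(after turn) [ 0.0763 -0.3744  0.0015]
```

View pics/a16.png

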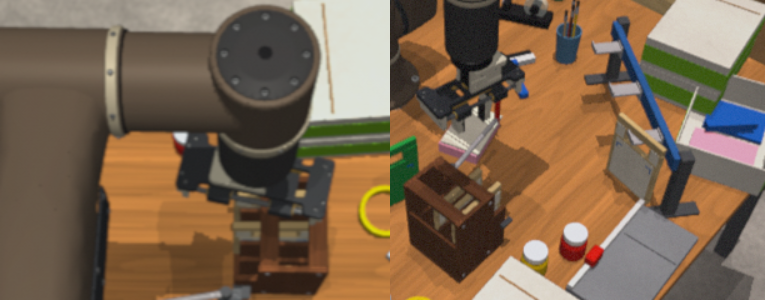

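```bash
python3 -m inch '0.004 -0.0187 0 0 0 0 0.5;0.008 -0.0374 0 0 0 0 0.5;0.008 -0.0374 0 0 0 0 0.5;0.008 -0.0374 0 0 0 0 0.5;0.008 -0.0374 0 0 0 0 0.5;0.008 -0.0374 0 0 0 0 0.5;0.008 -0.0374 0 0 0 0 0.5;0.008 -0.0374 0 0 0 0 0.5;0.008 -0.0374 0 0 0 0 0.5;0.008 -0.0374 0 0 0 0 0.5;0 -0.0187 0 0 0 0 0.5;0 0 0 0 0 0 0.5;0 0 0 0 0 0 0.5' 45
python3 - <<'E'
from h import *
to(.682,.1565,.33,-12)
p=r.camera_params('wrist')
cap('wrist','w13.png')
y=np.array([-.978,.209,0]);n=np.array([.209,.978,0]);c=np.array([.726,.147,.21])
for s in (-1,1):
  for k in(-1,1): print(s,k,proj('wrist',[c+s*.07*y+k*.006*n],p).round(0))
E
```

```text
time_s: 22.78
tcp_pos: [0.6816, 0.1574, 0.3304]
eef_rot: [179.9, 0.1, -12.0]
contact_force: [-0.1, 0.4, -0.1]
gripper_width: 0.0438
t 22.7833 pos [0.6816 0.1574 0.3304] rot [ 1.7994e+02  8.0000e-02 -1.1970e+01] F [-0.1  0.4 -0.1] w 0.0438 j [ 29.  21.  17.  -0. -87.  49.]
d(cur) [0.0006 0.0008 0.0004] rv [0.0011 0.0013 0.0006] d(after turn) [0.0006 0.0008 0.0004]
-1 -1 [[328.  83.]]
-1 1 [[313.  83.]]
1 -1 [[327. 253.]]
1 1 [[313. 253.]]
```

View pics/w13.png

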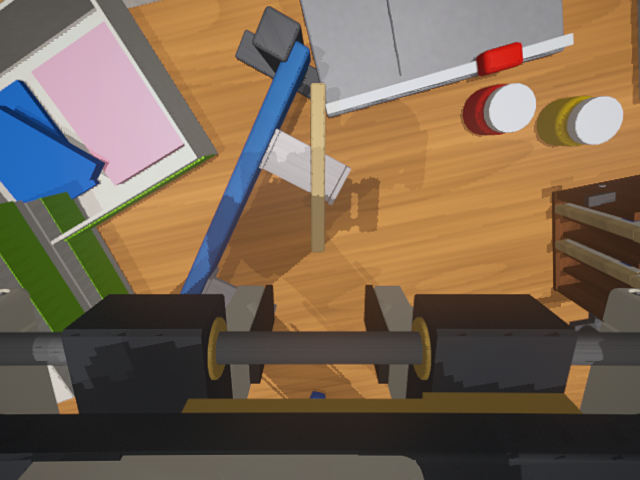

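Board on hook 0 at columns 311–325, rows 84–251, as predicted within 2 px. Descend and grip.

```bash
python3 -m inch '0.0005 -0.0007 0.03 0 0 0 0.5;0 0 0.03 0 0 0 0.5;0 0 0.02 0 0 0 0.5;0 0 0.02 0 0 0 0.5;0 0 0.02 0 0 0 0.5;0 0 0.02 0 0 0 0.5;0 0 0.018 0 0 0 0.5;0 0 0 0 0 0 0.5;0 0 0 0 0 0 0.3;0 0 0 0 0 0 0.1;0 0 0 0 0 0 0;0 0 0 0 0 0 0;0 0 0 0 0 0 0;0 0 0 0 0 0 0;0 0 0 0 0 0 0;0 0 0 0 0 0 0' 45
python3 -m inch '0 0 0 0 0 0 0;0 0 0 0 0 0 0;0 0 -0.005 0 0 0 0;0 0 -0.005 0 0 0 0;0 0 -0.005 0 0 0 0;0 0 -0.005 0 0 0 0;0 0 0 0 0 0 0;0 0 0 0 0 0 0' 45
python3 - <<'E'
from h import *
to(.682,.1565,.172,-12)
w=cap('wrist','w14.png'); s=cap('scene','s14.png')
a=np.hstack([cv2.resize(w,(480,360)),cv2.resize(s[150:310,410:520],(248,360))])
cv2.imwrite('pics/a17.png',cv2.cvtColor(a,cv2.COLOR_RGB2BGR))
E
```

```text
time_s: 24.17
tcp_pos: [0.6826, 0.157, 0.1744]
eef_rot: [-180.0, -0.1, -12.0]
contact_force: [-0.8, 0.3, 4.5]
gripper_width: 0.0113
time_s: 24.83
tcp_pos: [0.6824, 0.1569, 0.1938]
eef_rot: [-180.0, -0.0, -12.0]
contact_force: [-0.1, -0.0, -1.0]
gripper_width: 0.0111
t 24.8333 pos [0.6824 0.1569 0.1938] rot [-1.7998e+02 -2.0000e-02 -1.2000e+01] F [-0.1 -0.  -1. ] w 0.0111 j [ 29.  23.   4.  -0. -70.  49.]
d(cur) [-0.0003  0.0004  0.0218] rv [-0.0004 -0.0003 -0.0001] d(after turn) [-0.0003  0.0004  0.0218]
```

View pics/a17.png

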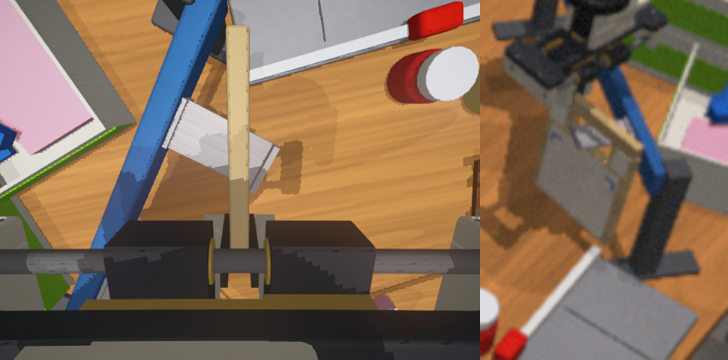

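```bash
python3 -m inch '-0.0037 0.0071 0 0 0 0 0;-0.0046 0.0089 0 0 0 0 0;-0.0046 0.0089 0 0 0 0 0;-0.0046 0.0089 0 0 0 0 0;-0.0046 0.0089 0 0 0 0 0;-0.0046 0.0089 0 0 0 0 0;-0.0046 0.0089 0 0 0 0 0;0 0 0 0 0 0 0;-0.015 0 0 0 0 0 0;-0.025 0 0 0 0 0 0;-0.02 0 0 0 0 0 0;0 0 0 0 0 0 0' 45
python3 - <<'E'
from h import *
to(.4725,.03,.192,-89.5)
w=cap('wrist','w15.png'); s=cap('scene','s15.png')
a=np.hstack([cv2.resize(w,(480,360)),cv2.resize(s[130:310,380:500],(240,360))])
cv2.imwrite('pics/a18.png',cv2.cvtColor(a,cv2.COLOR_RGB2BGR))
E
```

```text
time_s: 25.93
tcp_pos: [0.5775, 0.1168, 0.194]
eef_rot: [-180.0, 0.0, -12.0]
contact_force: [-0.1, -0.2, -2.5]
gripper_width: 0.0114
t 25.9333 pos [0.5775 0.1168 0.194 ] rot [-1.7996e+02  4.0000e-02 -1.1970e+01] F [-0.1 -0.2 -2.5] w 0.0114 j [ 30.  13. -11.  -0. -66.  48.]
d(cur) [-0.0848  0.1067  0.002 ] rv [-1.0000e-04  1.0000e-03  1.3532e+00] d(after turn) [0.0858 0.1058 0.002 ]
```

View pics/a18.png

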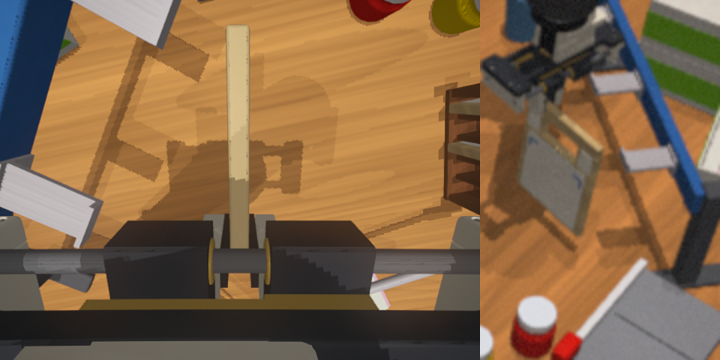

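```bash
python3 -m inch '0 0 0 0 0 0.06 0;0 0 0 0 0 0.1 0;0 0 0 0 0 0.113 0;0 0 0 0 0 0.12 0;0 0 0 0 0 0.12 0;0 0 0 0 0 0.12 0;0 0 0 0 0 0.12 0;0 0 0 0 0 0.12 0;0 0 0 0 0 0.12 0;0 0 0 0 0 0.12 0;0 0 0 0 0 0.12 0;0 0 0 0 0 0.08 0;0 0 0 0 0 0.04 0;0 0 0 0 0 0 0' 45
python3 -m inch '0 0.01 0 0 0 0 0;0 0.015 0 0 0 0 0;0 0.02 0 0 0 0 0;0 0.02 0 0 0 0 0;0 0.02 0 0 0 0 0;0 0.015 0 0 0 0 0;0.005 0.006 0 0 0 0 0;0.015 0 0 0 0 0 0;0.02 0 0 0 0 0 0;0.02 0 0 0 0 0 0;0.02 0 0 0 0 0 0;0.006 0 0 0 0 0 0;0 0 0 0 0 0 0;0 0 0 0 0 0 0' 45
python3 - <<'E'
from h import *
to(.4725,-.0408,.1665,-89.5)
E
```

```text
time_s: 27.2
tcp_pos: [0.5813, 0.1165, 0.1934]
eef_rot: [-180.0, -0.0, -89.6]
contact_force: [-0.2, -0.3, -1.8]
gripper_width: 0.0119
time_s: 28.37
tcp_pos: [0.4754, 0.0295, 0.1937]
eef_rot: [-180.0, 0.0, -89.6]
contact_force: [0.1, -0.4, -2.4]
gripper_width: 0.0115
t 28.3667 pos [0.4754 0.0295 0.1937] rot [-1.7998e+02  1.0000e-02 -8.9550e+01] F [ 0.1 -0.4 -2.4] w 0.0115 j [ 27.   2. -24.   0. -64. -27.]
d(cur) [0.0703 0.0035 0.0271] rv [-0.0004  0.0002 -0.0009] d(after turn) [0.0703 0.0035 0.0272]
```

```bash
python3 -m inch '0.005 0.0015 0.004 0 0 0 0;0.01 0.002 0.004 0 0 0 0;0.01 0 0.004 0 0 0 0;0.01 0 0.004 0 0 0 0;0.01 0 0.004 0 0 0 0;0.01 0 0.004 0 0 0 0;0.01 0 0.003 0 0 0 0;0 0 0 0 0 0 0;0 0 0 0 0 0 0' 45
python3 - <<'E'
from h import *
to(.4725,-.0408,.1665,-89.5)
w=cap('wrist','w16.png'); s=cap('scene','s16.png')
cv2.imwrite('pics/a19.png',cv2.cvtColor(np.vstack([cv2.resize(w[0:110,150:490],(782,253)),cv2.resize(s[180:300,260:500],(782,340))]),cv2.COLOR_RGB2BGR))
E
```

```text
time_s: 29.12
tcp_pos: [0.4721, -0.0362, 0.1663]
eef_rot: [180.0, -0.0, -89.6]
contact_force: [0.3, 0.9, -1.6]
gripper_width: 0.0115
t 29.1167 pos [ 0.4721 -0.0362  0.1663] rot [ 1.7997e+02 -1.0000e-02 -8.9610e+01] F [ 0.3  0.9 -1.6] w 0.0115 j [ 20.   3. -27.  -0. -60. -19.]
d(cur) [ 0.0046 -0.0004 -0.0002] rv [ 0.0005 -0.0002 -0.0019] d(after turn) [ 0.0046 -0.0004 -0.0002]
```

View pics/a19.png

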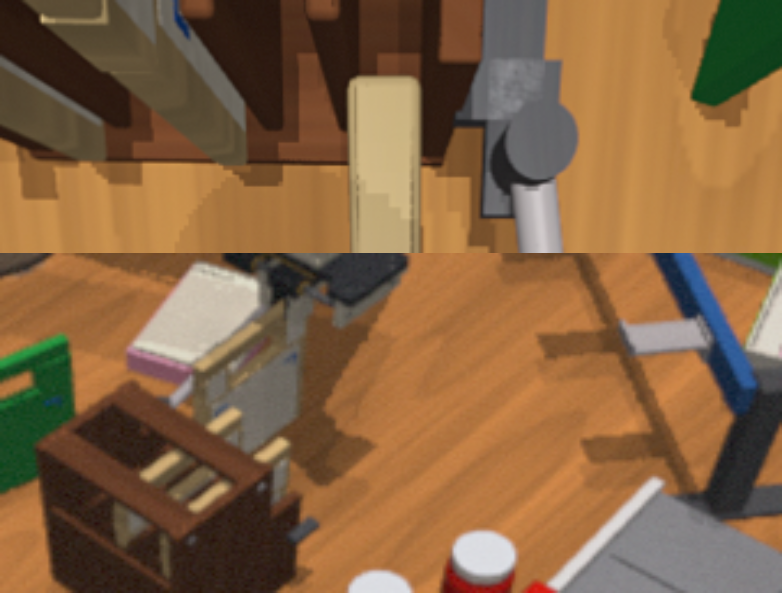

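```bash
python3 -m inch '0 0.0005 0 0 0 0 0;0.008 0 0 0 0 0 0;0.008 0 0 0 0 0 0;0.008 0 0 0 0 0 0;0.008 0 0 0 0 0 0;0.008 0 0 0 0 0 0;0 0 0 0 0 0 0' 45
python3 - <<'E'
from h import *
to(.472,-.1915,.1665,-89.5)
w=cap('wrist','w17.png')
cv2.imwrite('pics/a20.png',cv2.cvtColor(np.hstack([cv2.resize(w[0:200,120:520],(780,390))]),cv2.COLOR_RGB2BGR))
E
```

```text
time_s: 29.8
tcp_pos: [0.4719, -0.0768, 0.1665]
eef_rot: [180.0, -0.0, -89.6]
contact_force: [-0.8, -0.0, -2.3]
gripper_width: 0.0116
t 29.8 pos [ 0.4719 -0.0768  0.1665] rot [ 1.7998e+02 -1.0000e-02 -8.9580e+01] F [-0.8 -0.  -2.3] w 0.0116 j [ 14.   3. -26.   0. -60. -14.]
d(cur) [0.1147 0.0007 0.    ] rv [ 0.0003 -0.0002 -0.0014] d(after turn) [0.1147 0.0009 0.    ]
```

View pics/a20.png

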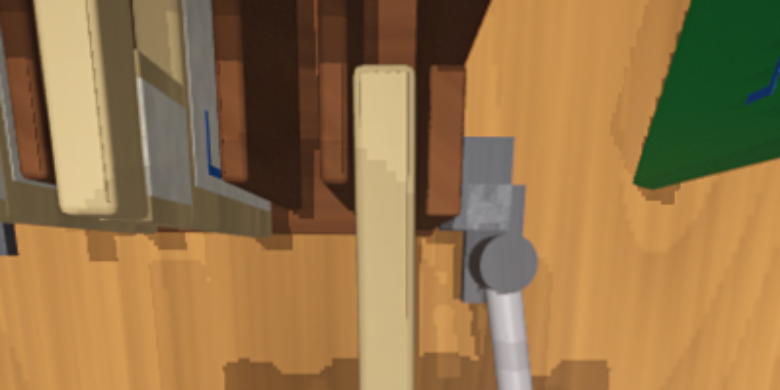

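```bash
python3 -m inch '0.008 0.0005 0 0 0 0 0;0.008 0.0005 0 0 0 0 0;0.008 0 0 0 0 0 0;0.008 0 0 0 0 0 0;0.008 0 0 0 0 0 0;0.008 0 0 0 0 0 0;0.008 0 0 0 0 0 0;0 0 0 0 0 0 0' 45
python3 -m inch '0.008 0.0005 0 0 0 0 0;0.008 0 0 0 0 0 0;0.008 0 0 0 0 0 0;0.008 0 0 0 0 0 0;0.008 0 0 0 0 0 0;0.006 0 0 0 0 0 0;0 0 0 0 0 0 0' 45
python3 -m inch '0.003 0 0 0 0 0 0;0.003 0 0 0 0 0 0;0 0 0 0 0 0 0' 45
python3 -m inch '0.0025 0 0 0 0 0 0;0.0025 0 0 0 0 0 0;0 0 0 0 0 0 0' 45
python3 - <<'E'
from h import *
to(.472,-.1925,.1665,-89.5)
E
```

```text
time_s: 30.52
tcp_pos: [0.4714, -0.1327, 0.1665]
eef_rot: [180.0, -0.0, -89.6]
contact_force: [-0.3, 0.7, -2.0]
gripper_width: 0.0112
time_s: 31.1
tcp_pos: [0.4713, -0.1785, 0.1665]
eef_rot: [180.0, -0.0, -89.6]
contact_force: [-0.7, 0.1, -1.1]
gripper_width: 0.0119
time_s: 31.35
tcp_pos: [0.4715, -0.1836, 0.1666]
eef_rot: [180.0, -0.0, -89.5]
contact_force: [-0.3, -0.5, -1.7]
gripper_width: 0.0113
time_s: 31.6
tcp_pos: [0.4715, -0.1885, 0.1666]
eef_rot: [-180.0, -0.0, -89.5]
contact_force: [0.1, 0.6, -2.8]
gripper_width: 0.0113
t 31.6 pos [ 0.4715 -0.1885  0.1666] rot [-180.     -0.    -89.51] F [ 0.1  0.6 -2.8] w 0.0113 j [  0.   6. -23.   0. -61.   0.]
d(cur) [ 0.004  -0.0005  0.0001] rv [-0.     -0.0001 -0.0002] d(after turn) [ 0.004  -0.0005  0.0001]
```

```bash
python3 -m inch '0.002 0 0 0 0 0 0;0.002 0 0 0 0 0 0;0 0 0 0 0 0 0' 45
python3 -m inch '0.002 0 0 0 0 0 0;0 0 0 0 0 0 0;0 0 0 0 0 0 0' 45
```

```text
time_s: 31.85
tcp_pos: [0.4716, -0.1922, 0.1666]
eef_rot: [-180.0, 0.0, -89.5]
contact_force: [0.6, 2.2, -2.3]
gripper_width: 0.0116
time_s: 32.1
tcp_pos: [0.472, -0.1929, 0.1668]
eef_rot: [-179.9, 0.1, -89.5]
contact_force: [-0.9, 10.3, 2.9]
gripper_width: 0.0114
```

```bash
python3 -m inch '0 0 0.0015 0 0 0 0;0 0 0.0015 0 0 0 0;0 0 0 0 0 0 0;0 0 0 0 0 0 0.3;0 0 0 0 0 0 0.3;0 0 0 0 0 0 0.3;0 0 0 0 0 0 0.3;0 0 0 0 0 0 0.3;0 0 0 0 0 0 0.3;0 0 -0.01 0 0 0 0.3;0 0 -0.03 0 0 0 0.3;0 0 -0.04 0 0 0 0.3;0 0 -0.04 0 0 0 0.3;0 0 -0.02 0 0 0 0.6;-0.03 0 0 0 0 0 0.6;-0.04 0 0 0 0 0 0.6;-0.04 0 0 0 0 0 0.6;-0.04 0 0 0 0 0 0.6;0 0 0 0 0 0 0.6' 45
python3 - <<'E'
from h import *
to(.41,.046,.306,-84)
w=cap('wrist','w18.png'); s=cap('scene','s18.png')
cv2.imwrite('pics/a21.png',cv2.cvtColor(np.hstack([cv2.resize(w,(400,300)),cv2.resize(s[180:330,260:460],(400,300))]),cv2.COLOR_RGB2BGR))
print('handle',proj('wrist',[[.41,.046,.182]]))
E
```

```text
time_s: 33.68
tcp_pos: [0.4698, -0.04, 0.3044]
eef_rot: [-180.0, 0.0, -89.3]
contact_force: [-0.4, -1.4, -0.5]
gripper_width: 0.0525
t 33.6833 pos [ 0.4698 -0.04    0.3044] rot [-1.7996e+02  3.0000e-02 -8.9280e+01] F [-0.4 -1.4 -0.5] w 0.0525 j [ 19.  -2. -14.  -0. -78. -18.]
d(cur) [-0.0867  0.0587 -0.0016] rv [-0.0007  0.0005 -0.0921] d(after turn) [-0.0918  0.0505 -0.0016]
handle [[381.35744013 316.82240155]]
```

View pics/a21.png

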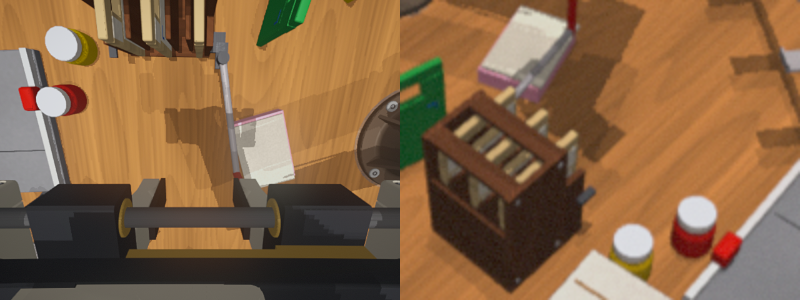

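```bash
python3 -m inch '-0.0184 0.0102 0 0 0 -0.03 0.7;-0.0184 0.0102 0 0 0 -0.03 0.7;-0.0184 0.0102 0 0 0 -0.03 0.7;-0.0184 0.0102 0 0 0 0 0.7;-0.0184 0.0102 0 0 0 0 0.7;0 0 0 0 0 0 0.7;0 0 0 0 0 0 0.7' 15
python3 - <<'E'
from h import *
to(.410,.046,.306,-84)
w=cap('wrist','w19.png')
print('handle',proj('wrist',[[.41,.046,.182]]))
E
```

```text
time_s: 34.37
tcp_pos: [0.4134, 0.0435, 0.3042]
eef_rot: [-180.0, -0.0, -84.3]
contact_force: [-0.7, -0.3, 0.3]
gripper_width: 0.0614
t 34.3667 pos [0.4134 0.0435 0.3042] rot [-1.7996e+02 -1.0000e-02 -8.4330e+01] F [-0.7 -0.3  0.3] w 0.0614 j [ 34.  -8. -19.   0. -79. -28.]
d(cur) [-0.0028  0.0032 -0.0018] rv [-0.0006 -0.0002 -0.0058] d(after turn) [-0.0028  0.0032 -0.0018]
handle [[323.66705385 228.91861607]]
```

View pics/w19.png

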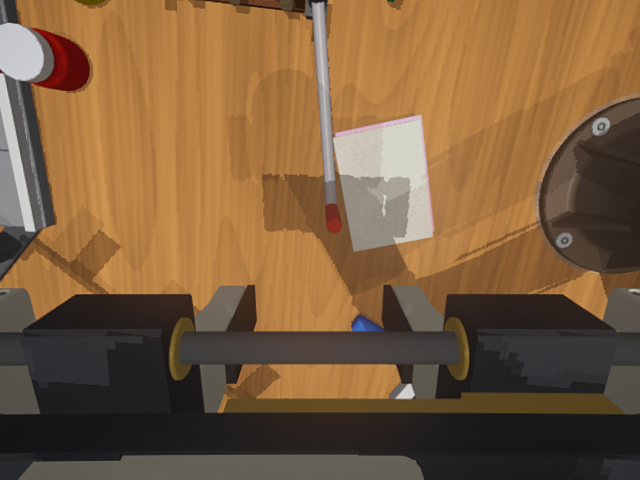

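```bash
python3 -m inch '0 0.006 0.02 0 0 -0.05 0.7;0 0.0055 0.03 0 0 0 0.7;0 0 0.03 0 0 0 0.7;0 0 0.03 0 0 0 0.7;0 0 0.025 0 0 0 0.7;0 0 0.013 0 0 0 0.7;0 0 0 0 0 0 0.4;0 0 0 0 0 0 0.2;0 0 0 0 0 0 0;0 0 0 0 0 0 0;0 0 0 0 0 0 0;0 0 0 0 0 0 0;0 0 0 0 0 0 0;0 0 0 0 0 0 0;0 0 0 0 0 0 0' 15
python3 - <<'E'
from h import *
to(.402,.042,.156,-81.3)
cap('wrist','w20.png')
E
```

```text
time_s: 35.67
tcp_pos: [0.4027, 0.0431, 0.1561]
eef_rot: [-179.9, 0.0, -81.5]
contact_force: [-1.9, 1.7, 18.4]
gripper_width: 0.008
t 35.6667 pos [0.4027 0.0431 0.1561] rot [-1.7994e+02  1.0000e-02 -8.1470e+01] F [-1.9  1.7 18.4] w 0.008 j [ 34.  -4. -35.   0. -59. -26.]
d(cur) [0.001  0.0008 0.0001] rv [-0.0011  0.0002 -0.003 ] d(after turn) [0.001  0.0008 0.0001]
```

View pics/w20.png

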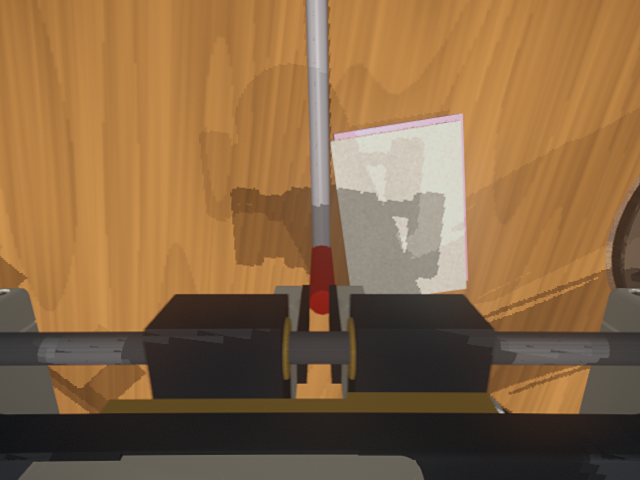

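```bash
python3 -m inch '0 0 0 0 0 0 0.3;0 0 0 0 0 0 0.6;0 0 0 0 0 0 0.6;0 0 0 0 0 0 0.6;0 0 0 0 0 0 0.6'
python3 - <<'E'
from h import *
to(.402,.042,.156,-81.5)
p=r.camera_params('wrist'); w=cap('wrist','w21.png')
s=r.get_state(); x,y=s['tcp_pos'][:2]; a=np.radians(s['eef_rot'][2])
for k in (0,.005,.01,.015,.02): print(k,proj('wrist',[[x+k*np.cos(a),y+k*np.sin(a),.182]],p).round(0))
cv2.imwrite('pics/a22.png',cv2.cvtColor(cv2.resize(w[200:400,200:440],(720,600)),cv2.COLOR_RGB2BGR))
E
```

```text
time_s: 36.13
tcp_pos: [0.4017, 0.0427, 0.1553]
eef_rot: [179.9, -0.0, -81.5]
contact_force: [-0.4, 0.7, 0.2]
gripper_width: 0.0318
t 36.1333 pos [0.4017 0.0427 0.1553] rot [179.95  -0.   -81.5 ] F [-0.4  0.7  0.2] w 0.0318 j [ 34.  -4. -35.  -0. -59. -26.]
d(cur) [ 0.0007 -0.0002 -0.0007] rv [ 0.0009 -0.     -0.0001] d(after turn) [ 0.0007 -0.0002 -0.0007]
0 [[321. 303.]]
0.005 [[321. 294.]]
0.01 [[321. 284.]]
0.015 [[321. 274.]]
0.02 [[321. 265.]]
```

View pics/a22.png

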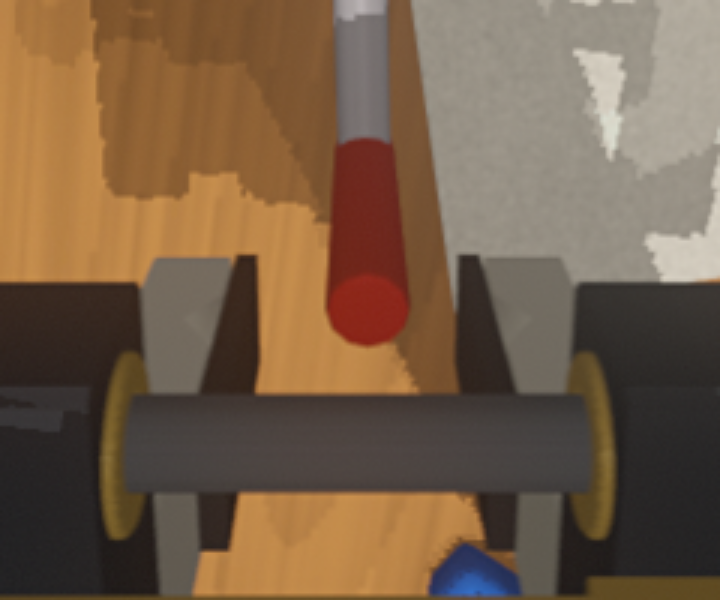

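```bash
python3 -m inch '0 0 0 0 0 0 0.25;0 0 0 0 0 0 0.25;0 0 0 0 0 0 0.25;0.0004 -0.0087 0 0 0 0.0436 0.25;0.0004 -0.0087 0 0 0 0.0436 0.25;0.0008 -0.0174 0 0 0 0.0873 0.25;0.0008 -0.0174 0 0 0 0.0873 0.25;0.0008 -0.0174 0 0 0 0.0873 0.25;0.0008 -0.0174 0 0 0 0.0873 0.25;0.0008 -0.0174 0 0 0 0.0873 0.25' 15
python3 - <<'E'
from h import *
to(.402,.042,.156,-81.5)
w=cap('wrist','w22.png'); s=cap('scene','s22.png')
cv2.imwrite('pics/a23.png',cv2.cvtColor(np.hstack([cv2.resize(w,(400,300)),cv2.resize(s[180:330,260:460],(400,300))]),cv2.COLOR_RGB2BGR))
E
```

```text
time_s: 37.02
tcp_pos: [0.5056, 0.0305, 0.1552]
eef_rot: [180.0, -0.0, -111.7]
contact_force: [-0.1, 0.2, 0.2]
gripper_width: 0.022
t 37.0167 pos [0.5056 0.0305 0.1552] rot [ 1.7997e+02 -2.0000e-02 -1.1173e+02] F [-0.1  0.2  0.2] w 0.022 j [ 26.   7. -24.  -0. -59. -47.]
d(cur) [ 0.0277  0.1005 -0.0007] rv [ 7.000e-04 -1.000e-04 -5.277e-01] d(after turn) [-0.0267  0.1008 -0.0008]
```

View pics/a23.png

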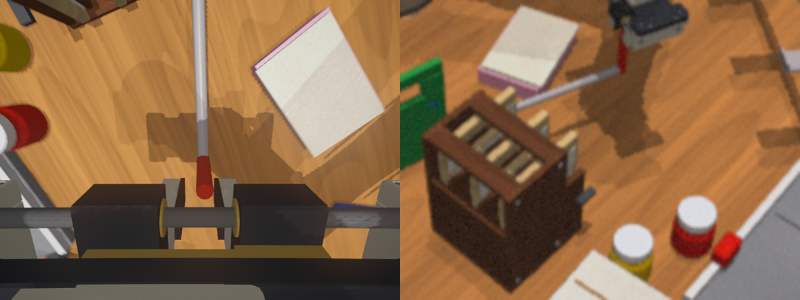

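```bash
python3 -m inch '0.0008 -0.0174 0 0 0 0.0873 0.25;0.0008 -0.0174 0 0 0 0.0873 0.25;0.0008 -0.0174 0 0 0 0.0873 0.25;0.0008 -0.0174 0 0 0 0.0873 0.25;0.0008 -0.0174 0 0 0 0.0873 0.25;0.0008 -0.0174 0 0 0 0.0873 0.25;0.0008 -0.0174 0 0 0 0.0873 0.25;0.0008 -0.0174 0 0 0 0.0873 0.25;0.0008 -0.0174 0 0 0 0.0873 0.25;0.0008 -0.0174 0 0 0 0.0873 0.25;0.0004 -0.0087 0 0 0 0.0436 0.25;0 0 0 0 0 0 0.25;0 0 0 0 0 0 0.25' 15
python3 - <<'E'
from h import *
to(.632,-.155,.156,-180)
w=cap('wrist','w23.png'); s=cap('scene','s23.png')
cv2.imwrite('pics/a24.png',cv2.cvtColor(np.hstack([cv2.resize(w,(400,300)),cv2.resize(s[180:330,260:460],(400,300))]),cv2.COLOR_RGB2BGR))
E
```

```text
time_s: 38.2
tcp_pos: [0.6226, -0.1007, 0.1552]
eef_rot: [180.0, -0.0, -164.0]
contact_force: [-0.1, -0.6, 0.2]
gripper_width: 0.0217
t 38.2 pos [ 0.6226 -0.1007  0.1552] rot [ 1.7998e+02 -5.0000e-02 -1.6395e+02] F [-0.1 -0.6  0.2] w 0.0217 j [  9.  18.  -9.  -0. -63. -82.]
d(cur) [ 0.006  -0.0548 -0.0008] rv [ 2.0e-04 -9.0e-04  2.8e-01] d(after turn) [-0.0094 -0.0543 -0.0008]
```

View pics/a24.png

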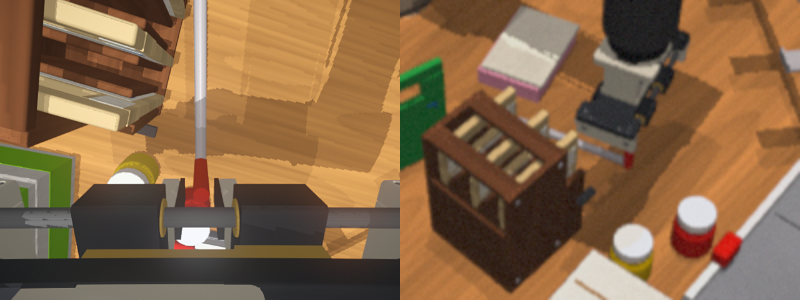

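```bash
python3 -m inch '0.0008 -0.0174 0 0 0 0.0873 0.25;0.0008 -0.0174 0 0 0 0.0873 0.25;0.0001 -0.007 0 0 0 0.035 0.25;0 0 0 0 0 0 0.25' 15
python3 -m inch '0.0001 -0.004 0 0 0 0.02 0.25;0.0001 -0.004 0 0 0 0.02 0.25;0 0 0 0 0 0 0.25' 15
python3 -m inch '0 -0.004 0 0 0 0.02 0.25;0 0 0 0 0 0 0.25;0 0 0 0 0 0 0.25' 15
python3 -m inch '0 -0.003 0 0 0 0 0.25;0 0 0 0 0 0 0.25;0 0 0 0 0 0 0.25' 15
python3 - <<'E'
from h import *
to(.632,-.155,.156,-180)
p=r.camera_params('wrist'); w=cap('wrist','w24.png')
print(proj('wrist',[[.632,-.155,.182]],p),proj('wrist',[[.632,-.140,.182]],p))
E
```

```text
time_s: 38.63
tcp_pos: [0.6302, -0.1422, 0.1555]
eef_rot: [-180.0, -0.0, -176.1]
contact_force: [-0.1, 0.5, 0.6]
gripper_width: 0.0217
time_s: 38.88
tcp_pos: [0.6305, -0.1497, 0.1556]
eef_rot: [-180.0, 0.0, -178.3]
contact_force: [0.2, 0.5, -0.3]
gripper_width: 0.0214
time_s: 39.13
tcp_pos: [0.6307, -0.1537, 0.1556]
eef_rot: [-180.0, 0.0, -179.5]
contact_force: [0.2, -0.3, -0.9]
gripper_width: 0.0215
time_s: 39.38
tcp_pos: [0.6308, -0.1568, 0.1556]
eef_rot: [-180.0, 0.0, -179.5]
contact_force: [0.1, -0.0, -0.0]
gripper_width: 0.0218
t 39.3833 pos [ 0.6308 -0.1568  0.1556] rot [-180.      0.   -179.46] F [ 0.1 -0.  -0. ] w 0.0218 j [  3.  20.  -6.   0. -64. -93.]
d(cur) [-0.0012  0.0018 -0.0004] rv [-0.      0.      0.0093] d(after turn) [-0.0012  0.0018 -0.0004]
[[322.11123427 304.1112718 ]] [[353.02909715 304.38371432]]
```

View pics/w24.png

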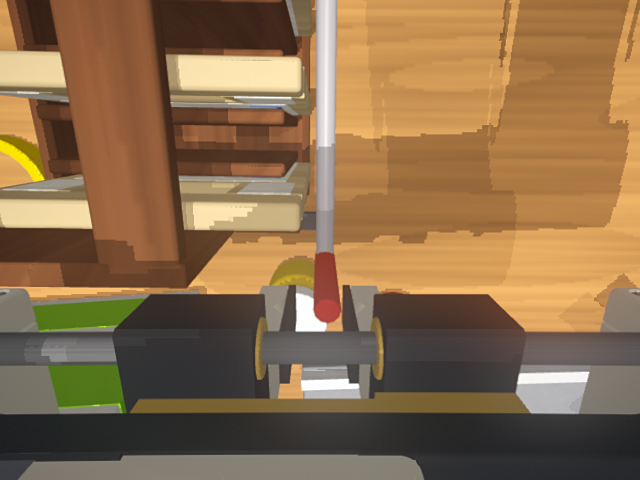

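```bash
python3 -m inch '0 -0.003 0 0 0 0 0.25;0 0 0 0 0 0 0.25;0 0 0 0 0 0 0.25' 15
python3 -m inch '0 -0.002 0 0 0 0 0.25;0 0 0 0 0 0 0.25;0 0 0 0 0 0 0.25' 15
python3 - <<'E'
from h import *
to(.632,-.155,.156,-180)
p=r.camera_params('wrist'); w=cap('wrist','w25.png')
print(proj('wrist',[[.632,-.155,.182]],p),proj('wrist',[[.632,-.140,.182]],p))
cv2.imwrite('pics/a25.png',cv2.cvtColor(cv2.resize(w[0:360,160:480],(533,600)),cv2.COLOR_RGB2BGR))
E
```

```text
time_s: 39.68
tcp_pos: [0.6308, -0.1597, 0.1555]
eef_rot: [180.0, 0.0, -179.5]
contact_force: [-0.3, 1.5, 1.2]
gripper_width: 0.022
time_s: 39.93
tcp_pos: [0.6309, -0.1604, 0.1554]
eef_rot: [179.9, 0.0, -179.4]
contact_force: [-1.1, 6.4, 1.7]
gripper_width: 0.022
t 39.9333 pos [ 0.6309 -0.1604  0.1554] rot [ 1.7990e+02  2.0000e-02 -1.7945e+02] F [-1.1  6.4  1.7] w 0.022 j [  3.  20.  -6.  -0. -64. -92.]
d(cur) [-0.0011  0.0053 -0.0006] rv [0.0018 0.0003 0.0096] d(after turn) [-0.0011  0.0054 -0.0006]
[[329.49231884 304.04369657]] [[360.43256601 304.29981988]]
```

View pics/a25.png

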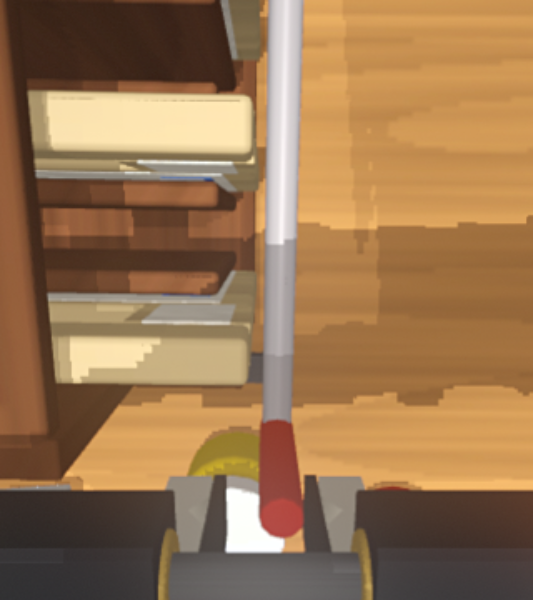

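```bash
python3 -m inch '0 0.003 0 0 0 0 0.25;0 0 0 0 0 0 0.4;0 0 0 0 0 0 0.4;0 0 0 0 0 0 0.4;0 0 -0.02 0 0 0 0.4;0 0 -0.03 0 0 0 0.4;0 0 -0.04 0 0 0 0.4;0 0 -0.04 0 0 0 0.4;0 0 -0.04 0 0 0 0.4;0 0.04 0 0 0 0 0.4;0 0.04 0 0 0 0 0.4;0 0.04 0 0 0 0 0.4;0 0.04 0 0 0 0 0.4;0 0.04 0 0 0 0 0.4;0 0.04 0 0 0 0 0.4;0 0 0 0 0 0 0.4;0 0 0 0 0 0 0.4' 15
python3 - <<'E'
from h import *
to(.632,-.155,.156,-180)
w=cap('wrist','w26.png'); s=cap('scene','s26.png'); t=cap('top','t26.png')
cv2.imwrite('pics/a26.png',cv2.cvtColor(np.hstack([cv2.resize(t[130:280,270:430],(400,375)),cv2.resize(s[200:320,260:388],(400,375))]),cv2.COLOR_RGB2BGR))
E
```

```text
time_s: 41.4
tcp_pos: [0.6284, 0.0832, 0.3253]
eef_rot: [-180.0, -0.0, -179.3]
contact_force: [-0.5, -1.0, 1.0]
gripper_width: 0.0351
t 41.4 pos [0.6284 0.0832 0.3253] rot [-1.7998e+02 -2.0000e-02 -1.7928e+02] F [-0.5 -1.   1. ] w 0.0351 j [  25.   14.    7.    0.  -83. -114.]
d(cur) [-0.0007 -0.2382  0.1693] rv [-0.0003 -0.0004  0.0125] d(after turn) [-0.0036 -0.2382  0.1693]
```

View pics/a26.png

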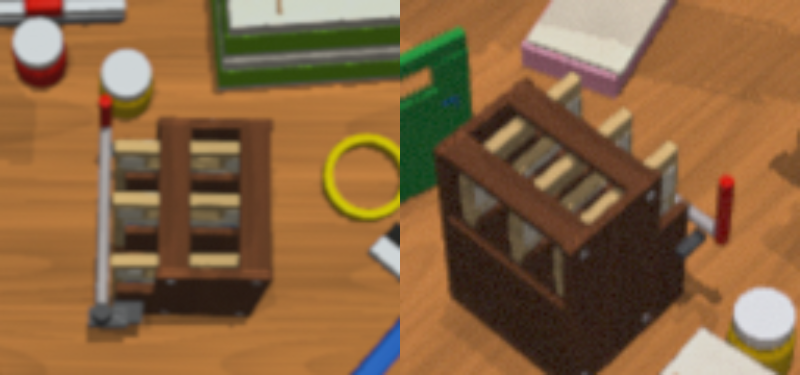

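View pics/s26.png

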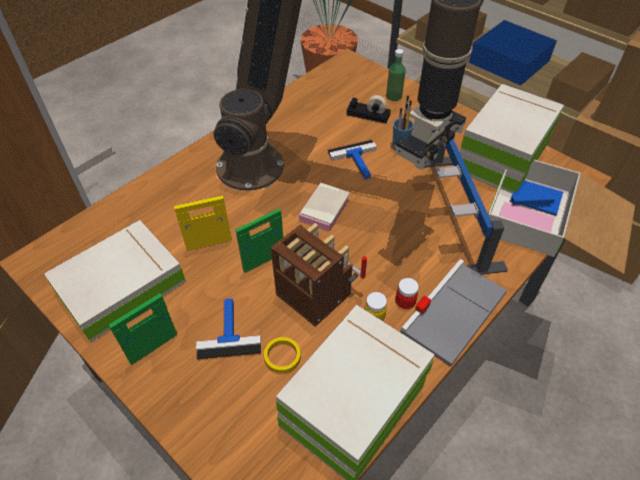

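View pics/w26.png

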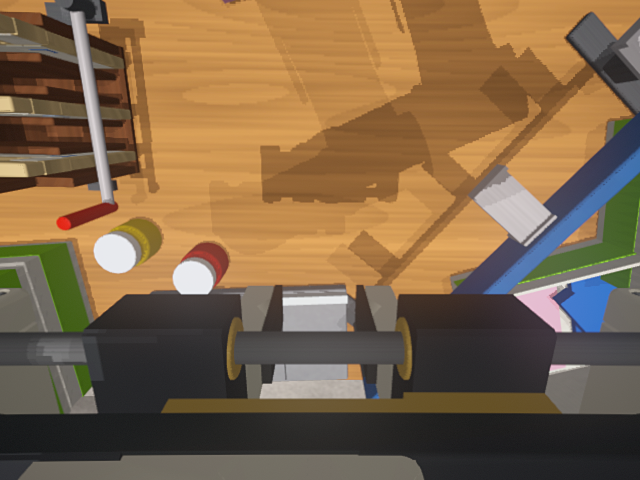

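```bash
python3 - <<'E'
from h import *
t=cv2.imread('pics/t26.png')
cv2.imwrite('pics/a27.png',cv2.resize(t[160:260,300:400],(600,600),interpolation=cv2.INTER_CUBIC))
p=r.camera_params('top')
c,sn=np.cos(np.radians(.5)),np.sin(np.radians(.5));R=np.array([[c,-sn,0],[sn,c,0],[0,0,1]])
for n,X in [('s0',(-56,75,198)),('s2',(0,75,198)),('s4',(56,75,198)),('handle0',(105,86,182)),('handle.1',(104,106,182))]:
    print(n,((proj('top',[R@np.array(X)/1000+[.528,-.2415,0]],p)[0]-[300,160])*6).round(0))
E
```

```text
s0 [ 88. 436.]
s2 [ 89. 299.]
s4 [ 89. 163.]
handle0 [63. 59.]
handle.1 [14. 61.]
```

View pics/a27.png

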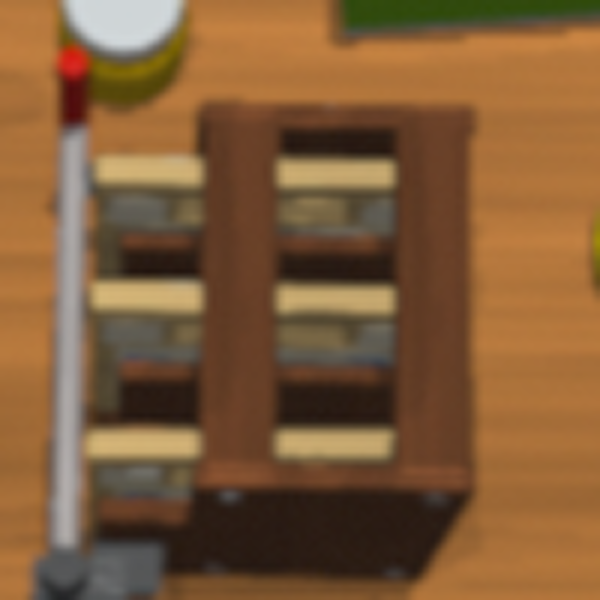

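```bash
python3 -c "
from plant import r
print(r.close_job(), r.get_state()['time_s'])"
```

```text
the job is handed in; nothing more can be done
the job is handed in; nothing more can be done
```

I put both hanging boards into the rack, shut the bar and handed the job in at about 41 s of the allowed 210 s. I swung the bar open to about 1.7 rad first. The board from hook 2 went into slot 2 and the one from hook 0 into slot 0; hook 1 was empty. The stored board was already in slot 4.

**Last checks:**
- **Boards home:** the top view shows all three upright with their front edges within about 2 mm of the home position. Both inserted boards met the back stop with about 8–10 N.
- **Bar shut:** it met its stop at 6 N and measured about 0 rad.
- **Nothing disturbed:** the stored board, ink pots, squeegees and tape look unmoved in the pictures. The gripper is clear of everything.

**What disagreed:**
- **Handle grip:** with the fingers closed on the 14 mm handle, the gripper read almost 0 mm, though the bar followed. For shutting I loosely enclosed the handle between the fingers instead.
- **Hanging boards:** they hung turned about 27° from the stand's axes instead of parallel to them. I gripped them along their measured direction.
- **Bar handle:** the top view puts it about 4 mm further shut than the model says. That is within calibration error.

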